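Hang the snap gauge back on its spring stud in the gauge cabinet

TASK

Return the snap gauge that stands in the slotted bench block to the gauge cabinet: lower it through the roof opening that has no gauge in it, feel for the stud behind, push the wide end of the gauge's keyhole over the stud's head and, pressing against the spring washer, draw it down until it is fully home with the handle upright above the opening, then let go. Do not bump the cabinet or the gauges already hanging in it, feel your way gently without forcing the stud, and leave the other things on the bench where they are.

Things in the scene. Friction and masses are not known exactly. Their poses are not given: they have to be found in the camera images.
- gauge_handle (a point): Steel snap gauge, 0.2 kg, upright in the slotted block, black handle on top. Plate 52 mm wide (y), 112 high (z), 6 thick (x), 22 mm jaw gap at its lower edge. Point: centre of the handle (18 mm in x, 30 in y, 48 in z), 132 mm above the plate's lower edge. z up, x normal to the plate, whose faces are alike (may hang either way round).
- gauge_keyhole (a point): Centre of the round wide end (18 mm diameter) of the gauge's keyhole, in the plate's mid-plane, 62 mm above its lower edge, 70 mm below the handle's centre; axes as gauge_handle. A slot 10 mm wide runs up from it to a closed end 22 mm above this point.
- gauge: The same gauge; origin: middle of its plate's lower edge, axes as gauge_handle.
- cabinet: Grey sheet-steel cabinet, fixed, 112 mm deep (x), 342 wide (y), 122 high, cut-out front to -x. Origin: centre of its underside. The flat roof has three openings, centred at y = -108, 0, +108 mm, each 98 mm wide and from x = -2 to +46 mm, a stud behind each. Gauges hang in two, their handles standing above the roof (tops at 176 mm). Inner floor 8 mm high.
- stud_unit: The free hanging place (any of the three), fixed: slotted strip inside the back wall with a headed stud pointing to -x. Origin: level with the cabinet's underside, below the middle of the free opening in y, at the cabinet's x = 0; axes parallel to the cabinet's. Stud axis 100 mm up. The strip and stud bear 20 N at most.
- stud_mid (a point): On stud_unit (same axes), at the stud axis' height, middle of the strip, in the plane of the head's front face (x = 22 mm). The stud is clamped up to 12 mm to either side of this in y; where is not measured: find it by feel or sight. Head 14 mm diameter, 5 mm thick (rear face at x = 27); shank 8 mm diameter.
- home_mid (a point): Where the keyhole's wide centre comes when home, but for the stud's y: on stud_unit, x = 30, 82 mm up. Plate then sits behind the head, slot's end on the shank. A 28 mm spring washer (face at x = 29.5 mm when free; 1.5 N at first, 0.6 N more per mm, 9 mm travel) presses it on the head; friction may hold it up, so draw it down to its stop.
- hung_gauge_1: A gauge hanging in the cabinet, fixed, narrow jaw gap, plate up to 52 mm wide, handle as the loose one; origin: level with the cabinet's underside, middle of its opening in y, the cabinet's x = 0.
- hung_gauge_2: The other gauge hanging in the cabinet, fixed, wide jaw gap; origin likewise.
- block: The aluminium bench block, 50 mm (x) by 90 mm (y) by 32 mm high, fixed; origin: centre of its underside. Its slot, 8.5 mm wide (x), 60 mm long (y), 22 mm deep, holds the gauge's foot upright; lift the gauge straight up.
- ref_block_1: A bystander: a small pale reference block, 35 x 50 x 12 mm, lying on the worktop.
- ref_block_2: A bystander: a small pale reference block, 40 x 40 x 18 mm, lying on the worktop.
- feeler_set: A bystander: a fan of feeler gauges, 72 x 94 x 12 mm, lying on the worktop.
- tape_measure: A bystander: a yellow tape measure, 34 x 85 x 63 mm.
- tape_black: A bystander: a roll of black tape, 66 mm diameter, 19 mm high.
- bin_washers: A bystander: a small red bin of washers, 107 x 71 x 50 mm.
- oil_bottle: A bystander: a small bottle, 32 mm diameter, 77 mm high.

How it is judged (in metres and radians):
On the way, in this order (a step that is already met when the one before it is completed fails the run):
1. the gauge is lifted out of the block (distance of gauge from where it was at the start of the episode above 0.05 m and contact force between gauge and block below 0.1 N), for 0.1 s.
2. the keyhole is over the stud's head: plate mid-plane more than 25 mm behind the place's origin plane, inside the opening, wide end near the stud's height (x of gauge_keyhole in the frame of stud_unit between 0.025 and 0.042 m and z of gauge_keyhole in the frame of stud_unit between 0.093 and 0.107 m and y of gauge_keyhole in the frame of stud_unit between -0.016 and 0.016 m), for 0.05 s.
At the end, for the whole second after the job is handed in: The gauge hangs home on the free stud: keyhole's wide centre 79 to 84.5 mm above stud_unit's origin, x 27.5 to 33 mm, y within 15 mm of its middle; upright and parallel to the back wall within 0.08 rad; borne by the stud, clear of the cabinet, released and at rest (z of gauge_keyhole in the frame of stud_unit between 0.079 and 0.0845 m and x of gauge_keyhole in the frame of stud_unit between 0.0275 and 0.033 m and y of gauge_keyhole in the frame of stud_unit between -0.015 and 0.015 m and angle between the x axis of gauge and the x axis of stud_unit, either way round below 0.08 rad and angle between gauge's own z axis and vertical below 0.08 rad and contact force between gauge and stud_unit above 0.5 N and contact force between gauge and cabinet below 0.1 N and linear speed of gauge below 0.01 m/s); the robot touches nothing.
It fails at once if the gauge touches the cabinet's frame with more than 1.5 N (contact force between gauge and cabinet above 1.5 N).
It fails at once if the robot touches the cabinet's frame with more than 1.5 N (contact force between any of the arm, the fingers and cabinet above 1.5 N).
It fails at once if a hanging gauge is touched with more than 1.5 N (contact force between anything else and hung_gauge_1 above 1.5 N or contact force between anything else and hung_gauge_2 above 1.5 N).
It fails at once if the stud, washer or strip is pressed with more than 20 N (contact force between anything else and stud_unit above 20 N).
It fails at once if a bystander is pushed more than 20 mm (distance of any of ref_block_1, ref_block_2, feeler_set, tape_measure, tape_black, bin_washers, oil_bottle from where it was at the start of the episode above 0.02 m).
It also fails if it takes over 67 s, if anything falls off the work surface, if the arm or the gripper's body presses on something with over 40 N, if the wrist force passes 120 N, or if a joint passes its speed limit or range.

ROBOT

A 6-joint arm with a two-finger parallel gripper is mounted at the origin on the work surface; the furniture and walls round the work are solid. World frame = base frame: x ahead of the robot, y to its left, z up, the work surface at z = 0. Lengths are in mm, angles in rad, forces in N, time in s.
With the tool pointing down it reaches from about 350 to 725 mm from the base axis. Payload 4.3 kg.
Tool frame: the origin (TCP) lies on the centre line of the jaws, within the pads' length; the fingertips stand 19 mm ahead of it and the grasp point (between the pads) is the TCP; z points along the fingers, y is the direction in which the jaws open and shut (so a half turn about z gives the same grasp; the last joint's range is limited). The gripper opens to 85 mm and grips with 20 to 120 N. Pads are 22 mm wide; open, the fingers measure 114 mm over their backs; the gripper's body (76 mm by 85 mm) begins 54 mm behind the grasp point. The pads swing forward as they close: fully open they stand 13 mm farther back than shut.
Start: joints at [-1.234, 0.377, 0.081, 1.274, 0, 1.46], TCP at [248.462, -518.586, 250.329] pointing down, gripper open.
Joint ranges: [-2.72, 2.72], [-0.84, 1.66], [-1.02, 1.22], [-1.77, 2.12], [-1.37, 1.28], [-3.14, 3.14]. Speed limits (rad/s): [2.57, 2.57, 3.14, 3.14, 3.14, 3.14].

INTERFACE

Orientations are given as [roll, pitch, yaw] about the fixed x, y, z axes, in that order (R = Rz(yaw) Ry(pitch) Rx(roll)).
In Python, from plant import sense, viewer, workorder, models gives the robot as it stands.
- The arm moves only by the tool arm_command, never from a script. Its argument "targets" is a list of rows, each a list of 3 entries, a list of its own where there are three numbers: the shift along the tool's x, y, z in m, then the turn, a rotation vector about the tool's x, y, z in degrees, then the finger opening in m, from 0 to 0.0854. A call has 1 to 5 rows; each row is the pose to reach, as a shift and turn from the pose measured when the call began, along the tool's axes at that moment; what a row does not reach only later rows make up. A row lasts 1/12 s, in which the tool goes at most 41.7 mm and 7.16 degrees, less where a joint would pass 70% of its speed; a pose out of reach is approached as far as the arm can. A call with a gripper value outside its range is refused whole. The fingers move at their own pace and stop on an object; "grip_force" is the grip in N (left out, the last holds). Time passes only in rows, so rows that repeat a pose let the fingers close. It gives the time, the measured TCP pose, the force and the opening at its end, in the units of the state.
- sense(): the state, without advancing time (a new reading comes with each control period).
- viewer.capture(name): name is "scene" or "top" or "wrist"; returns a dict with "pixels" (400x640x3 uint8, red, green, blue), "z_map" (400x640 float32, mm along the optical axis (not along the pixel's ray), 0 where there is no reading), "fovy" (degrees; the focal length in pixels is half the picture's height over the tangent of half this angle, whatever the lens; pixels are square), "cx", "cy" (the principal point, pixels), "R" (3x3) and "t" (3): a world point X has camera coordinates R X + t. Camera axes: x right, y down, z forward; pixel columns grow to the right and rows downward; lengths in mm; the calibration is good to about 2 mm. A picture is of the moment at which its call begins.
- workorder.finish_job(): hands the job in, once; it reports no verdict.
Trained networks look in a picture, given as the dict that the camera call returned (one of the last four; its "shot" number tells which), for a name from the list of things; names that differ only in an ending like _2 or _b are one class to them, and where a whole thing is asked for, a point or a joint stands for the part that bears it (a point fixed in the world has none). Each returns a list of dicts, best first, with "p" (0 to 1); they miss things now and then, are a little off and sometimes report something else, mostly with a low value. They report only what shows in the picture. A call takes as long as a camera call.
- models.look_for(picture, target): "at" ([x, y, z] in mm, in world coordinates, good to about 4 mm: the middle of the surface that is visible of it).
- models.masks_of(picture, target): "mask" (400x640 bool, what is visible of it).
The state is a dict: "clock": time; "joint_positions": joint angles; "qd": joint speeds; "tau": joint torques, N m; "position": TCP position; "tool_rot": TCP orientation; "contact_force": force on the tool from outside, world axes, zero at the start; "ft_torque": the same for the moment, N m; "width": finger opening in mm.
Only numpy, scipy, OpenCV 4.12 (cv2) and the standard library are available. Lean on these libraries where they do the work, as an engineer would, in place of code of your own. Each camera call takes 0.05 s, during which the arm holds its last target.

## Working session

There is one attempt and no reset: what is moved stays moved. The work goes in short steps, Python scripts to look and compute and a tool call to move; the robot and the scene stay as the last step left them, time stands still between calls to the robot, and variables do not carry over. Pictures are saved under pics/ and viewed, and the job is handed in when it is done.

Besides the shell and the picture viewer there is one more tool, called by a JSON object that holds its "method" and its "body", one argument or row to a line. arm_command: Moves the arm, as the interface text tells. Its arguments: {"type":"object","properties":{"targets":{"type":"array"},"grip_force":{"type":"number"}},"required":["targets"]}

```bash
ls; mkdir -p pics; cat > h.py <<'E'
import numpy as np, cv2
from plant import sense, viewer, workorder, models
def cap(n,fn=None):
    p=viewer.capture(n)
    if fn: cv2.imwrite('pics/'+fn,cv2.cvtColor(p['pixels'],cv2.COLOR_RGB2BGR))
    return p
def cloud(p):
    h,w=p['z_map'].shape; f=h/2/np.tan(np.radians(p['fovy'])/2)
    v,u=np.mgrid[:h,:w]; z=p['z_map']
    c=np.stack([(u-p['cx'])/f*z,(v-p['cy'])/f*z,z],-1)
    R=np.array(p['R']);t=np.array(p['t'])
    X=(c-t)@R; X[z==0]=np.nan
    return X
def proj(p,X):
    f=p['z_map'].shape[0]/2/np.tan(np.radians(p['fovy'])/2)
    c=np.array(X)@np.array(p['R']).T+np.array(p['t'])
    return c[...,:2]/c[...,2:]*f+np.array([p['cx'],p['cy']])
E
python3 - <<'E'
from h import *
np.set_printoptions(precision=3,suppress=True)
print(sense())
for n in ['scene','top','wrist']:
    p=cap(n,n+'0.png'); print(n,p['fovy'],p['cx'],p['cy'],'cam',-np.array(p['R']).T@np.array(p['t']))
    for k in ['gauge_handle','gauge_keyhole','cabinet','stud_unit','block','hung_gauge_1','hung_gauge_2','oil_bottle','tape_measure','bin_washers']:
        print(k,[(np.round(d['at'],1).tolist(),round(d['p'],2)) for d in models.look_for(p,k)][:4])
E
```

```text
pics
{'clock': 0.0, 'joint_positions': array([-1.234,  0.378,  0.08 ,  1.274, -0.   ,  1.461]), 'qd': array([-0.001,  0.001, -0.002,  0.   ,  0.   , -0.001]), 'tau': array([  0.001, -46.36 ,  26.988,   0.021,  -0.   ,   0.   ]), 'position': array([ 248.209, -517.947,  249.32 ]), 'tool_rot': array([-3.139, -0.   ,  0.447]), 'contact_force': array([ 1.078, -0.876,  0.684]), 'ft_torque': array([-0.042,  0.045, -0.032]), 'width': 85.22390891598461}
scene 56.04722851096417 318.14526577879946 197.05947320102987 cam [-208.944  561.362  504.821]
gauge_handle [([455.4, 175.5, 98.0], 0.86)]
gauge_keyhole [([460.6, 178.0, 99.3], 0.97)]
cabinet [([542.6, -83.5, 40.4], 0.74)]
stud_unit [([331.5, 187.5, 22.5], 0.25)]
block [([438.4, 184.3, 27.7], 0.67)]
hung_gauge_1 [([578.5, -41.8, 127.8], 0.91), ([556.0, -245.5, 126.1], 0.89), ([454.8, 172.8, 96.7], 0.54)]
hung_gauge_2 [([578.5, -41.8, 127.8], 0.91), ([556.0, -245.5, 126.1], 0.89), ([454.8, 172.8, 96.7], 0.54)]
oil_bottle []
tape_measure [([439.1, 187.3, 29.4], 0.22)]
bin_washers [([332.9, 189.2, 22.8], 0.97)]
top 55.145092714974616 317.1295525487654 200.36038272384954 cam [ 371.312  -55.921 1037.166]
gauge_handle [([462.9, 156.9, 162.8], 0.47)]
gauge_keyhole [([457.7, 160.1, 158.0], 0.74)]
cabinet [([530.7, -151.6, 122.2], 0.73)]
stud_unit []
block [([456.7, 156.7, 30.7], 0.85), ([396.7, -177.7, 16.8], 0.31), ([562.6, 183.0, 20.4], 0.31)]
hung_gauge_1 [([556.9, -253.6, 122.0], 0.54), ([585.0, -52.9, 136.0], 0.53)]
hung_gauge_2 [([556.9, -253.6, 122.0], 0.54), ([585.0, -52.9, 136.0], 0.53)]
oil_bottle [([613.5, 238.3, 50.1], 0.57), ([458.5, 157.6, 156.0], 0.47)]
tape_measure [([460.9, -348.8, 55.5], 0.97)]
bin_washers [([326.5, 203.6, 6.6], 0.7)]
wrist 70.79685161719334 314.3057851911248 197.2480323635522 cam [ 323.097 -482.936  374.033]
gauge_handle []
gauge_keyhole []
cabinet []
stud_unit []
block []
hung_gauge_1 []
hung_gauge_2 []
oil_bottle []
tape_measure []
bin_washers []
```

View pics/scene0.png

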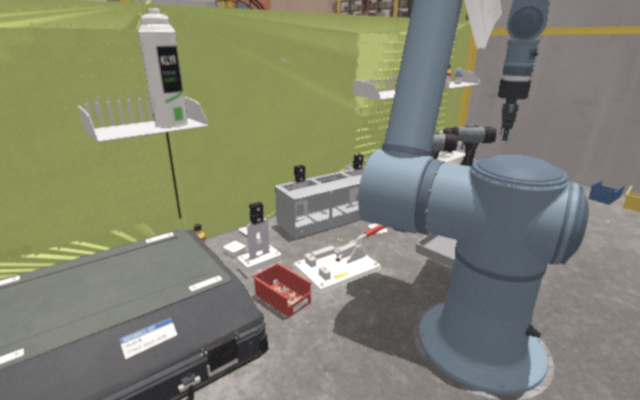

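View pics/top0.png

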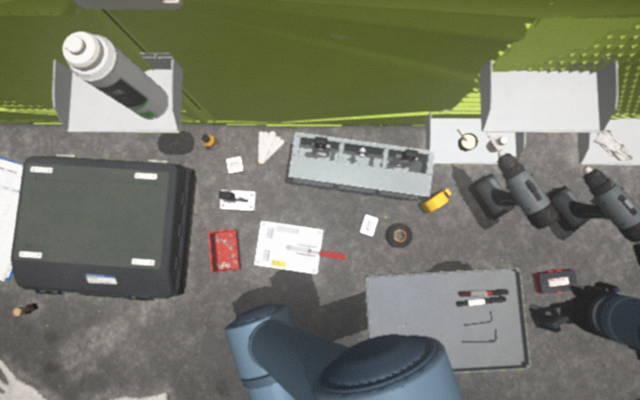

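View pics/wrist0.png

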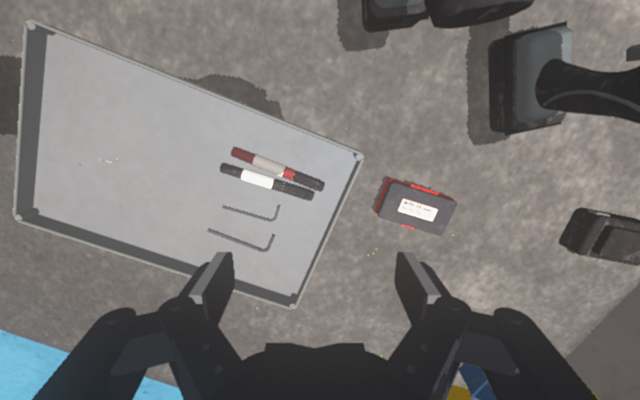

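```bash
python3 - <<'E'
from h import *
np.set_printoptions(precision=1,suppress=True)
t=cap('top'); X=cloud(t)
m=(abs(X[...,2]-122)<5)&(X[...,0]>420)&(X[...,0]<680)&(X[...,1]<30)&(X[...,1]>-360)
P=X[m]; print(len(P),np.median(P[:,2]))
r=cv2.minAreaRect(P[:,:2].astype(np.float32)); print(r, cv2.boxPoints(r))
m=(X[...,2]>125)&(X[...,2]<185)&(X[...,0]>420)&(X[...,0]<680)&(X[...,1]<30)&(X[...,1]>-360)
n,l,s,c=cv2.connectedComponentsWithStats(m.astype(np.uint8))
for i in range(1,n):
    if s[i,4]>15: q=X[l==i]; print('hung',s[i],q.min(0),q.max(0),q.mean(0))
m=(X[...,2]>60)&(X[...,2]<185)&(X[...,0]>400)&(X[...,0]<520)&(X[...,1]>100)&(X[...,1]<220)
q=X[m]; print('gauge',len(q)); 
q=q[q[:,2]>155];r=cv2.minAreaRect(q[:,:2].astype(np.float32));print(r,q.min(0),q.max(0))
m=(X[...,2]>22)&(X[...,2]<42)&(X[...,0]>400)&(X[...,0]<520)&(X[...,1]>90)&(X[...,1]<220)
r=cv2.minAreaRect(X[m][:,:2].astype(np.float32));print('block',r,np.median(X[m][:,2]))
def crop(p,u0,v0,w,h,s,fn):
    im=cv2.cvtColor(p['pixels'],cv2.COLOR_RGB2BGR)[v0:v0+h,u0:u0+w]
    cv2.imwrite('pics/'+fn,cv2.resize(im,None,fx=s,fy=s,interpolation=cv2.INTER_CUBIC))
crop(t,190,100,270,120,2.9,'t1.png')
s=cap('scene'); crop(s,220,130,160,140,4.5,'s1.png')
Y=cloud(s)
m=(Y[...,2]>125)&(Y[...,2]<185)&(Y[...,0]>420)&(Y[...,0]<680)&(Y[...,1]<230)&(Y[...,1]>-360)
n,l,st,c=cv2.connectedComponentsWithStats(m.astype(np.uint8))
for i in range(1,n):
    if st[i,4]>15: q=Y[l==i]; print('scene',st[i],q.min(0),q.max(0),q.mean(0))
E
```

```text
4172 122.10786772789072
((594.9381103515625, -155.16073608398438), (342.36566162109375, 214.51535034179688), 82.51580810546875) [[ 466.3 -310.9]
 [ 679.  -338.9]
 [ 723.6    0.6]
 [ 510.9   28.5]]
hung [312 137  19  12 165] [578.5 -71.6 126.2] [609.7 -28.  178.5] [586.3 -49.6 163.7]
hung [396 149  23  12 185] [ 551.1 -283.7  125.4] [ 577.  -230.   179.7] [ 559.4 -252.7  161.9]
gauge 189
((462.47491455078125, 169.15176391601562), (18.101625442504883, 29.20696449279785), 0.9003258347511292) [453.4 154.6 155.2] [471.6 183.8 168.4]
block ((463.4469299316406, 170.35409545898438), (90.12593841552734, 50.15433883666992), 87.37596893310547) 32.110193127354904
scene [ 292  138   72   46 1099] [ 545.3 -360.   125. ] [680.  -25.6 184.9] [ 641.4 -212.1  153.4]
scene [249 202  16  20 254] [448.1 157.2 125. ] [470.  188.  164.1] [454.1 175.6 146.5]
```

View pics/t1.png

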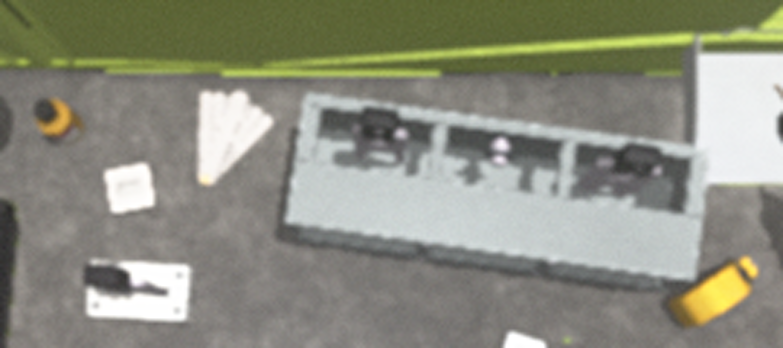

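View pics/s1.png

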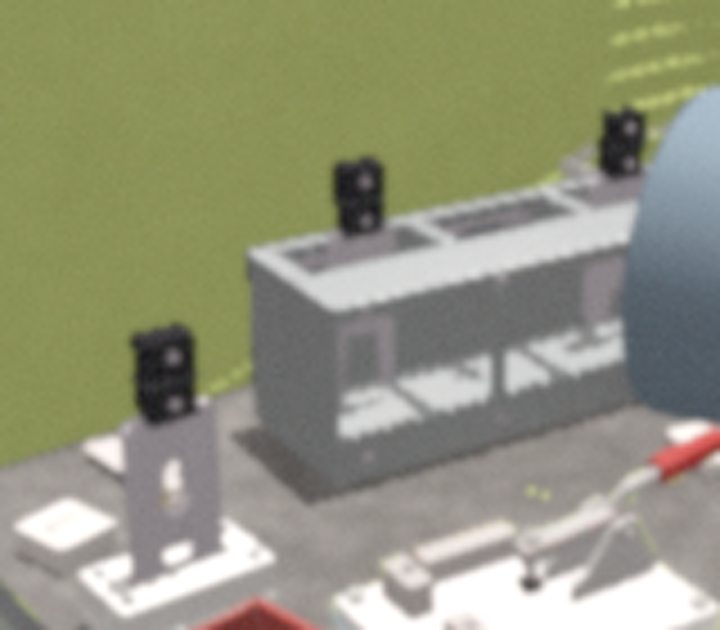

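```bash
python3 - <<'E'
from h import *
np.set_printoptions(precision=1,suppress=True)
t=cap('top'); X=cloud(t)
m=(abs(X[...,2]-122)<3)&(X[...,0]>420)&(X[...,0]<645)&(X[...,1]<30)&(X[...,1]>-360)
n,l,s,c=cv2.connectedComponentsWithStats(m.astype(np.uint8),connectivity=4)
i=1+np.argmax(s[1:,4]); P=X[l==i]; print(s[i])
r=cv2.minAreaRect(P[:,:2].astype(np.float32)); print(r); b=cv2.boxPoints(r); print(b)
c0=np.array(r[0])
# front edge angle by robust fit
th=np.radians(-7.5)
for yaw in np.radians(np.arange(-10,-5,.25)):
    R=np.array([[np.cos(yaw),-np.sin(yaw)],[np.sin(yaw),np.cos(yaw)]]); q=(P[:,:2]-c0)@R
    print(np.degrees(yaw).round(2), np.percentile(q,[1,99],axis=0).ravel(), np.ptp(np.percentile(q,[1,99],axis=0),axis=0))
f=t['z_map'].shape[0]/2/np.tan(np.radians(t['fovy'])/2)
def ray(u,v,z):
    d=np.array([(u-t['cx'])/f,(v-t['cy'])/f,1])@np.array(t['R']); o=-np.array(t['R']).T@np.array(t['t'])
    return o+d*(z-o[2])/d[2]
for v in range(148,160): print(v,t['pixels'][v,354:372].sum(-1)//3, X[v,354:372,2])
print(ray(362.1,152.4,105), X[152,362])
print('surroundings');
for y in (20,-40,-100,-150,-200,-250,-300,-350,-400): 
    k=(abs(X[...,1]-y)<8)&(X[...,2]>200)&(X[...,0]<800); 
    print(y, X[k][:,0].min() if k.any() else None, X[k][np.argmin(X[k][:,0])] if k.any() else '')
E
```

```text
[ 289  132  146   65 3842]
((545.3053588867188, -148.53384399414062), (342.02703857421875, 113.364013671875), 82.40728759765625)
[[ 466.5 -310.6]
 [ 578.9 -325.5]
 [ 624.1   13.5]
 [ 511.7   28.5]]
-10.0 [ -58.3 -168.3   58.8  168.6] [117.2 336.9]
-9.75 [ -57.9 -168.3   58.5  168.6] [116.3 336.9]
-9.5 [ -57.3 -168.3   57.9  168.6] [115.2 336.8]
-9.25 [ -56.9 -168.3   57.3  168.7] [114.2 336.9]
-9.0 [ -56.4 -168.3   56.9  168.8] [113.3 337.1]
-8.75 [ -56.  -168.4   56.5  168.8] [112.5 337.2]
-8.5 [ -55.7 -168.5   56.   168.8] [111.8 337.3]
-8.25 [ -55.4 -168.5   55.8  168.9] [111.2 337.4]
-8.0 [ -55.2 -168.4   55.6  168.8] [110.8 337.2]
-7.75 [ -55.1 -168.4   55.5  168.7] [110.7 337.2]
-7.5 [ -55.2 -168.5   55.5  168.7] [110.7 337.3]
-7.25 [ -55.2 -168.4   55.7  168.8] [110.9 337.1]
-7.0 [ -55.5 -168.3   55.8  168.8] [111.3 337.1]
-6.75 [ -55.9 -168.3   56.1  168.8] [112.  337.1]
-6.5 [ -56.2 -168.3   56.5  168.8] [112.7 337.1]
-6.25 [ -56.7 -168.4   56.8  168.8] [113.5 337.2]
-6.0 [ -57.2 -168.4   57.2  168.7] [114.5 337.1]
-5.75 [ -57.6 -168.4   57.7  168.6] [115.3 337.1]
-5.5 [ -58
[... 2064 characters left out ...]
8.5  9.2  6.4 13.5  9.   7.4  7.5  8.3  7.8
  9.3  9.9  7.7 11. ]
159 [125 151 182 199 203 204 203 200 205 202 199 202 201 197 194 170 134 114] [ 9.2  7.5  9.2 13.7  9.8 10.5  5.8  6.7  7.2  5.4  9.2  8.3  6.3  6.3
  8.   8.5  6.2 10.7]
[ 577.1 -151.2  105. ] [ 575.8 -149.9  115.5]
surroundings
20 77.08128254334463 [ 77.1  14.8 316.9]
-40 196.66108059074227 [196.7 -32.1 608.9]
-100 265.252186093782 [ 265.3 -101.7  774.6]
-150 254.60851269633994 [ 254.6 -157.8  744.5]
-200 681.332989762573 [ 681.3 -205.7  272.8]
-250 680.4130391165493 [ 680.4 -249.8  315.3]
-300 680.0417412887232 [ 680.  -292.6  255.7]
-350 568.2036333491085 [ 568.2 -351.9  336. ]
-400 568.6328489177489 [ 568.6 -401.9  335.6]
```

```bash
cat >> h.py <<'E'
from scipy.spatial.transform import Rotation as Ro
def go(x,y,z,yaw,roll=np.pi,pitch=0):
    s=sense(); R=Ro.from_euler('xyz',s['tool_rot'])
    d=R.inv().apply(np.array([x,y,z])-s['position'])/1000
    r=(R.inv()*Ro.from_euler('xyz',[roll,pitch,yaw])).as_rotvec(degrees=True)
    print('shift',np.round(d,4).tolist(),'turn',np.round(r,2).tolist(),'F',np.round(s['contact_force'],2),'pos',np.round(s['position'],1),'rpy',np.round(s['tool_rot'],3),'w',round(s['width'],1),'t',round(s['clock'],2))
E
python3 -c "
from h import *
go(510,-230,235,1.44)"
```

```text
shift [0.3606, -0.1472, 0.0153] turn [0.0, 0.0, -56.91] F [ 0.08 -0.16 -0.06] pos [ 248.5 -518.6  250.3] rpy [3.142 0.    0.447] w 85.5 t 1.8
```

{"method": "arm_command", "body": {
  "targets": [
    [[0.3606, -0.1472, 0.0153], [0, 0, -56.9], 0.06],
    [[0.3606, -0.1472, 0.0153], [0, 0, -56.9], 0.06],
    [[0.3606, -0.1472, 0.0153], [0, 0, -56.9], 0.06],
    [[0.3606, -0.1472, 0.0153], [0, 0, -56.9], 0.06],
    [[0.3606, -0.1472, 0.0153], [0, 0, -56.9], 0.06]
  ]
}}

```text
clock: 2.22
position: [389.2, -362.9, 242.2]
tool_rot: [3.141, 0.0, 1.077]
contact_force: [0.6, 0.2, -0.5]
width: 59.8
```

```bash
python3 -c "
from h import *
go(510,-230,235,1.44)"
```

```text
shift [0.1743, 0.0434, 0.0072] turn [0.03, 0.02, -20.79] F [ 0.58  0.22 -0.51] pos [ 389.2 -362.9  242.2] rpy [3.141 0.    1.077] w 59.8 t 2.22
```

{"method": "arm_command", "body": {
  "targets": [
    [[0.1743, 0.0434, 0.0072], [0, 0, -20.8], 0.06],
    [[0.1743, 0.0434, 0.0072], [0, 0, -20.8], 0.06],
    [[0.1743, 0.0434, 0.0072], [0, 0, -20.8], 0.06],
    [[0.1743, 0.0434, 0.0072], [0, 0, -20.8], 0.06],
    [[0.1743, 0.0434, 0.0072], [0, 0, -20.8], 0.06]
  ]
}}

```text
clock: 2.63
position: [512.8, -225.8, 234.8]
tool_rot: [3.14, -0.002, 1.445]
contact_force: [-0.0, -1.1, -0.9]
width: 60.1
```

```bash
python3 - <<'E'
from h import *
np.set_printoptions(precision=2,suppress=True)
go(510,-230,235,1.44)
w=cap('wrist','w1.png'); print(w['R'],-np.array(w['R']).T@np.array(w['t']))
print([(d['at'],d['p']) for d in models.look_for(w,'stud_unit')],[(d['at'],d['p']) for d in models.look_for(w,'stud_mid')])
np.save('w1z.npy',cloud(w))
import pickle; pickle.dump(w,open('w1.pkl','wb'))
E
```

```text
shift [-0.0045, -0.0022, -0.0002] turn [0.1, -0.09, 0.31] F [-0.03 -1.08 -0.95] pos [ 512.8 -225.8  234.8] rpy [ 3.14 -0.    1.45] w 60.1 t 2.63
[[ 0.99 -0.13  0.  ]
 [-0.12 -0.94  0.32]
 [-0.04 -0.32 -0.95]] [ 523.39 -144.34  358.67]
[([585.8, -157.5, 98.7], 0.92)] [([579.8, -148.5, 103.9], 0.94), ([399.4, -178.8, 6.7], 0.44)]
```

View pics/w1.png

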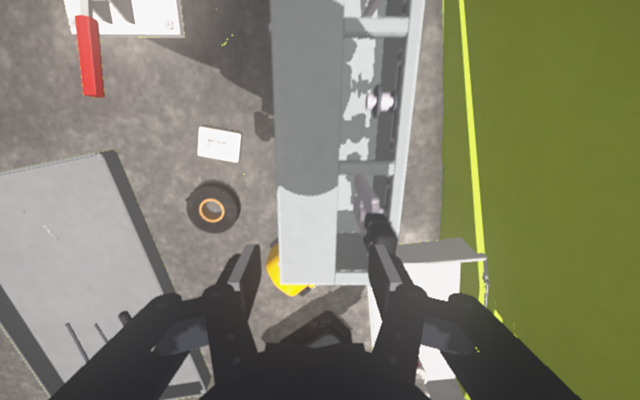

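```bash
python3 - <<'E'
from h import *
import pickle
np.set_printoptions(precision=1,suppress=True,linewidth=200)
w=pickle.load(open('w1.pkl','rb')); X=np.load('w1z.npy')
m=(abs(X[...,2]-122)<4)&(X[...,0]>420)&(X[...,0]<645)
n,l,s,c=cv2.connectedComponentsWithStats(m.astype(np.uint8),connectivity=4)
i=1+np.argmax(s[1:,4]); P=X[l==i]; print(s[i],np.median(P[:,2]))
best=None
for yaw in np.radians(np.arange(-10,-5,.1)):
    R=np.array([[np.cos(yaw),-np.sin(yaw)],[np.sin(yaw),np.cos(yaw)]]); q=(P[:,:2])@R
    e=np.ptp(np.percentile(q[:,0],[1,99]))
    if best is None or e<best[0]: best=(e,yaw)
e,yaw=best; print(e,np.degrees(yaw))
R=np.array([[np.cos(yaw),-np.sin(yaw)],[np.sin(yaw),np.cos(yaw)]]); c0=np.array([545.4,-148.4])
q=(P[:,:2]-c0)@R; print('x range',np.percentile(q[:,0],[.5,1,99,99.5]),q.min(0),q.max(0))
sel=q[(q[:,0]>6)&(q[:,0]<40)]; h,b=np.histogram(sel[:,1],np.arange(-180,181,2)); print([(b[k],h[k]) for k in range(len(h)) if h[k]])
sel=q[abs(q[:,1])<45]; h,b=np.histogram(sel[:,0],np.arange(-60,61,2)); print([(b[k],h[k]) for k in range(len(h)) if h[k]])
# stud
Q=X.copy(); Q[...,:2]=(X[...,:2]-c0)@R
print('stud z / x / y')
for v in range(82,118,2): print(v,[(int(a),int(bb),int(cc)) for a,bb,cc in Q[v,364:402:2]])
im=cv2.cvtColor(w['pixels'],cv2.COLOR_RGB2BGR)[0:200,260:440]; cv2.imwrite('pics/w1c.png',cv2.resize(im,None,fx=3,fy=3,interpolation=cv2.INTER_CUBIC))
E
```

```text
[  269     0   155   286 23906] 122.11520024729904
109.98970577926053 -8.100000000000007
x range [-54.8 -54.3  55.7  56.2] [ -56.6 -171. ] [57.6 73. ]
[(np.int64(-172), np.int64(1)), (np.int64(-170), np.int64(46)), (np.int64(-168), np.int64(51)), (np.int64(-166), np.int64(53)), (np.int64(-164), np.int64(49)), (np.int64(-162), np.int64(51)), (np.int64(-160), np.int64(44)), (np.int64(-158), np.int64(90)), (np.int64(-156), np.int64(46)), (np.int64(-60), np.int64(21)), (np.int64(-58), np.int64(82)), (np.int64(-56), np.int64(81)), (np.int64(-54), np.int64(95)), (np.int64(-52), np.int64(96)), (np.int64(-50), np.int64(102)), (np.int64(-48), np.int64(66)), (np.int64(48), np.int64(74)), (np.int64(50), np.int64(173)), (np.int64(52), np.int64(139)), (np.int64(54), np.int64(143)), (np.int64(56), np.int64(140)), (np.int64(58), np.int64(121)), (np.int64(60), np.int64(37))]
[(np.int64(-56), np.int64(169)), (np.int64(-54), np.int64(295)), (np.int64(-52), np.int64(301)), (np.int64(-50), np.int64(301)), (np.int64(-48), np.int64(294)), (np.int64(-46), np.int64(294)), (np.int64(-44), np.int64(313)), (np
[... 313 characters left out ...]
)), (np.int64(-22), np.int64(301)), (np.int64(-20), np.int64(304)), (np.int64(-18), np.int64(292)), (np.int64(-16), np.int64(304)), (np.int64(-14), np.int64(300)), (np.int64(-12), np.int64(300)), (np.int64(-10), np.int64(297)), (np.int64(-8), np.int64(300)), (np.int64(-6), np.int64(295)), (np.int64(-4), np.int64(296)), (np.int64(-2), np.int64(97)), (np.int64(44), np.int64(2)), (np.int64(46), np.int64(373)), (np.int64(48), np.int64(294)), (np.int64(50), np.int64(294)), (np.int64(52), np.int64(296)), (np.int64(54), np.int64(286)), (np.int64(56), np.int64(75))]
stud z / x / yTraceback (most recent call last):
  File "<stdin>", line 21, in <module>
ValueError: cannot convert float NaN to integer
```

```bash
python3 - <<'E'
from h import *
import pickle
np.set_printoptions(precision=1,suppress=True,linewidth=200)
w=pickle.load(open('w1.pkl','rb')); X=np.load('w1z.npy')
yaw=np.radians(-8.); R=np.array([[np.cos(yaw),-np.sin(yaw)],[np.sin(yaw),np.cos(yaw)]]); c0=np.array([546.1,-147.8])
Q=X.copy(); Q[...,:2]=(X[...,:2]-c0)@R
m=(Q[...,2]>88)&(Q[...,2]<118)&(abs(Q[...,1])<35)&(Q[...,0]>15)&(Q[...,0]<46)
P=Q[m]; print(len(P))
for a in range(16,46,2):
    s=P[(P[:,0]>=a)&(P[:,0]<a+2)]
    if len(s): print(a,len(s),s.min(0),s.max(0),s.mean(0))
im=cv2.cvtColor(w['pixels'],cv2.COLOR_RGB2BGR)[0:200,260:440]; cv2.imwrite('pics/w1c.png',cv2.resize(im,None,fx=3,fy=3,interpolation=cv2.INTER_CUBIC))
E
```

```text
700
20 6 [ 21.7  -3.2 100.1] [ 21.9   2.5 101.7] [ 21.8  -0.2 100.7]
22 62 [22.  -4.9 96.8] [ 24.    8.3 107.8] [ 22.8   1.9 104.2]
24 38 [ 24.   -4.8 100.7] [ 26.    8.3 108.5] [ 25.1   1.7 105.4]
26 22 [ 26.   -4.8 102.2] [ 27.9   6.6 107.9] [ 26.7   0.8 105.8]
28 156 [ 28.  -11.6  88.5] [ 30.   14.6 115. ] [ 29.6   1.5 103.7]
30 84 [ 30.  -12.3 101.7] [ 32.   14.6 115.5] [ 31.    1.8 111.3]
32 18 [ 32.1 -12.3 101.9] [ 33.9  14.7 114.2] [ 32.4   0.2 110. ]
34 38 [ 34.1  -5.5 102.2] [ 35.9   8.4 108.4] [ 35.1   1.1 106.5]
36 42 [ 36.1  -5.5 101.9] [ 38.    8.4 109.4] [ 37.1   1.2 106.3]
38 44 [ 38.   -5.5 102.2] [ 39.9   8.4 109.6] [ 39.    1.7 106.4]
40 16 [ 40.1  -4.6 101.9] [ 41.9   8.4 107.5] [ 40.9   2.  104.8]
42 21 [ 42.2  -3.7 101.3] [ 44.    5.3 104.8] [ 43.    1.3 103.3]
44 153 [ 44.  -30.3  94.6] [ 46.  35. 118.] [ 45.    6.3 107.9]
```

View pics/w1c.png

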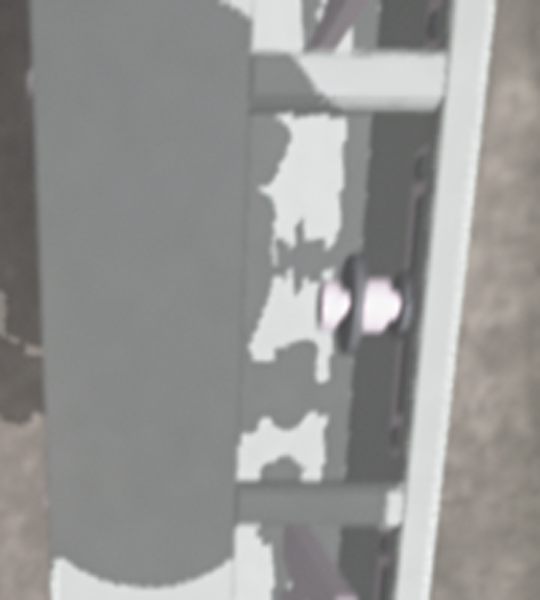

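```bash
python3 -c "
from h import *
go(463,130,235,1.53)"
```

```text
shift [0.35, -0.0929, -0.0004] turn [0.0, 0.04, -4.97] F [-0.48 -0.66 -0.07] pos [ 510.6 -228.9  234.9] rpy [3.142e+00 1.000e-03 1.443e+00] w 60.0 t 2.78
```

{"method": "arm_command", "body": {
  "targets": [
    [[0.35, -0.093, 0], [0, 0, -5], 0.06],
    [[0.35, -0.093, 0], [0, 0, -5], 0.06],
    [[0.35, -0.093, 0], [0, 0, -5], 0.06],
    [[0.35, -0.093, 0], [0, 0, -5], 0.06],
    [[0.35, -0.093, 0], [0, 0, -5], 0.06]
  ]
}}

```text
clock: 3.2
position: [482.0, -23.3, 235.0]
tool_rot: [3.141, 0.001, 1.527]
contact_force: [0.5, 0.5, -0.0]
width: 60.5
```

```bash
python3 -c "
from h import *
go(463,130,235,1.53)"
```

```text
shift [0.1524, -0.0257, -0.0002] turn [0.02, 0.07, -0.16] F [ 0.48  0.54 -0.  ] pos [482.  -23.3 235. ] rpy [3.141e+00 1.000e-03 1.527e+00] w 60.5 t 3.2
```

{"method": "arm_command", "body": {
  "targets": [
    [[0.152, -0.0257, 0], [0, 0, 0], 0.06],
    [[0.152, -0.0257, 0], [0, 0, 0], 0.06],
    [[0.152, -0.0257, 0], [0, 0, 0], 0.06],
    [[0.152, -0.0257, 0], [0, 0, 0], 0.06],
    [[0.152, -0.0257, 0], [0, 0, 0], 0.06]
  ]
}}

```text
clock: 3.62
position: [462.0, 132.7, 235.1]
tool_rot: [3.141, -0.001, 1.531]
contact_force: [0.7, -0.9, 0.7]
width: 60.1
```

```bash
python3 - <<'E'
from h import *
np.set_printoptions(precision=1,suppress=True)
go(463,130,235,1.53)
w=cap('wrist','w2.png'); X=cloud(w)
m=(X[...,0]>430)&(X[...,0]<500)&(X[...,1]>130)&(X[...,1]<210)
for lo,hi in ((163,172),(125,160),(60,115),(28,36)):
    k=m&(X[...,2]>lo)&(X[...,2]<hi); 
    if k.sum()>10:
        q=X[k]; r=cv2.minAreaRect(q[:,:2].astype(np.float32)); print(lo,hi,k.sum(),r,q.min(0),q.max(0))
E
```

```text
shift [-0.0026, 0.0011, 0.0001] turn [0.02, -0.03, 0.08] F [ 0.7 -0.9  0.7] pos [462.  132.7 235.1] rpy [ 3.1 -0.   1.5] w 60.1 t 3.62
163 172 964 ((463.6662902832031, 171.50299072265625), (28.805343627929688, 17.838319778442383), 87.18048858642578) [454.5 157.1 163. ] [472.8 186.1 167.9]
125 160 150 ((464.0911560058594, 184.49940490722656), (3.774946451187134, 17.629531860351562), 89.38068389892578) [455.3 182.5 125. ] [472.9 186.4 159.9]
60 115 28 ((465.0329284667969, 196.9700927734375), (0.1940268725156784, 5.881211280822754), 86.78953552246094) [462.1 196.8  73. ] [468.  197.2 114.2]
28 36 1898 ((463.8507080078125, 169.84288024902344), (81.35588836669922, 49.88676071166992), 87.34459686279297) [437.1 130.   28.1] [489.9 210.   34.8]
```

View pics/w2.png

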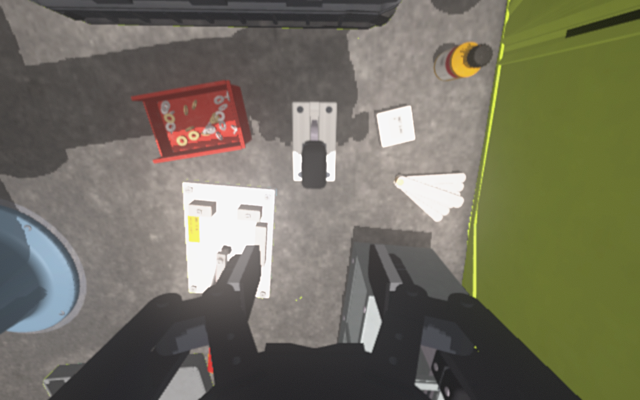

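```bash
python3 -c "
from h import *
go(463.7,171.5,200,1.523)
go(463.7,171.5,150,1.523)"
```

```text
shift [0.0411, -0.0005, 0.0349] turn [0.04, 0.09, 0.4] F [ 0.53 -0.3  -0.2 ] pos [462.5 130.5 235. ] rpy [3.141e+00 2.000e-03 1.530e+00] w 60.0 t 3.67
shift [0.0412, -0.0005, 0.0849] turn [0.04, 0.09, 0.4] F [ 0.53 -0.3  -0.2 ] pos [462.5 130.5 235. ] rpy [3.141e+00 2.000e-03 1.530e+00] w 60.0 t 3.67
```

{"method": "arm_command", "body": {
  "targets": [
    [[0.041, -0.001, 0.0], [0, 0, 0.4], 0.06],
    [[0.041, -0.001, 0.0], [0, 0, 0.4], 0.06],
    [[0.041, -0.001, 0.035], [0, 0, 0.4], 0.06],
    [[0.041, -0.001, 0.065], [0, 0, 0.4], 0.06],
    [[0.041, -0.001, 0.085], [0, 0, 0.4], 0.06]
  ]
}}

```text
clock: 4.08
position: [462.8, 169.1, 147.8]
tool_rot: [-3.141, 0.003, 1.521]
contact_force: [-0.1, -0.0, -1.1]
width: 60.1
```

```bash
python3 -c "
from h import *
go(463.7,171.5,150,1.523)"
```

```text
shift [0.0024, 0.0008, -0.0022] turn [-0.05, 0.16, -0.14] F [-0.07 -0.01 -1.09] pos [462.8 169.1 147.8] rpy [-3.141e+00  3.000e-03  1.521e+00] w 60.1 t 4.08
```

{"method": "arm_command", "body": {
  "targets": [
    [[0.0015, 0.0005, -0.002], [0, 0, 0], 0.06],
    [[0.0015, 0.0005, -0.002], [0, 0, 0], 0.015],
    [[0.0015, 0.0005, -0.002], [0, 0, 0], 0.01],
    [[0.0015, 0.0005, -0.002], [0, 0, 0], 0.01],
    [[0.0015, 0.0005, -0.002], [0, 0, 0], 0.01]
  ],
  "grip_force": 40
}}

```text
clock: 4.5
position: [464.4, 170.5, 151.8]
tool_rot: [3.14, 0.002, 1.52]
contact_force: [-1.5, -0.4, 6.3]
width: 18.0
```

{"method": "arm_command", "body": {
  "targets": [
    [[0, 0, 0], [0, 0, 0], 0.01],
    [[0, 0, 0], [0, 0, 0], 0.01]
  ]
}}

```text
clock: 4.67
position: [464.7, 170.5, 152.6]
tool_rot: [3.139, 0.002, 1.52]
contact_force: [-0.1, -0.3, -1.6]
width: 17.7
```

```bash
python3 -c "
from h import *
go(463.7,171.5,310,1.523)"
```

```text
shift [0.0007, -0.0007, -0.1574] turn [0.15, 0.1, -0.16] F [-0.11 -0.33 -1.64] pos [464.7 170.5 152.6] rpy [3.139e+00 2.000e-03 1.520e+00] w 17.7 t 4.67
```

{"method": "arm_command", "body": {
  "targets": [
    [[0, 0, -0.02], [0, 0, 0], 0.01],
    [[0, 0, -0.045], [0, 0, 0], 0.01],
    [[0, 0, -0.08], [0, 0, 0], 0.01],
    [[0, 0, -0.115], [0, 0, 0], 0.01],
    [[0, 0, -0.15], [0, 0, 0], 0.01]
  ]
}}

```text
clock: 5.08
position: [463.9, 170.7, 304.1]
tool_rot: [3.139, 0.002, 1.52]
contact_force: [1.5, 0.5, -2.2]
width: 17.5
```

```bash
python3 - <<'E'
from h import *
np.set_printoptions(precision=1,suppress=True)
go(463.7,171.5,310,1.523)
w=cap('wrist','w3.png'); s=cap('scene','s3.png'); t=cap('top','t3.png'); go(0,0,0,0)
for p in (w,s,t): print([(d['at'],d['p']) for k in ('gauge_handle','gauge_keyhole') for d in models.look_for(p,k)])
import pickle; pickle.dump((w,s,t),open('g3.pkl','wb'))
E
```

```text
shift [0.0007, -0.0003, -0.0059] turn [0.15, 0.11, -0.15] F [ 1.5  0.6 -2.2] pos [463.9 170.7 304.1] rpy [3.1 0.  1.5] w 17.5 t 5.08
shift [-0.1947, -0.4603, 0.3012] turn [0.45, -0.45, 87.11] F [ 0.1  0.7 -2.7] pos [466.5 171.3 305.8] rpy [ 3.1 -0.   1.5] w 17.1 t 5.23
[([462.2, 186.9, 318.2], 0.89), ([463.4, 178.2, 317.7], 0.85)]
[([460.4, 180.0, 240.0], 0.7), ([331.2, 186.6, 21.5], 0.36), ([466.1, 180.6, 241.9], 0.56), ([451.6, -327.2, 40.1], 0.16)]
[([465.8, 153.6, 285.8], 0.74), ([530.2, -150.7, 122.2], 0.63), ([462.3, 154.6, 279.8], 0.48), ([372.5, -261.4, 20.0], 0.23)]
```

View pics/w3.png

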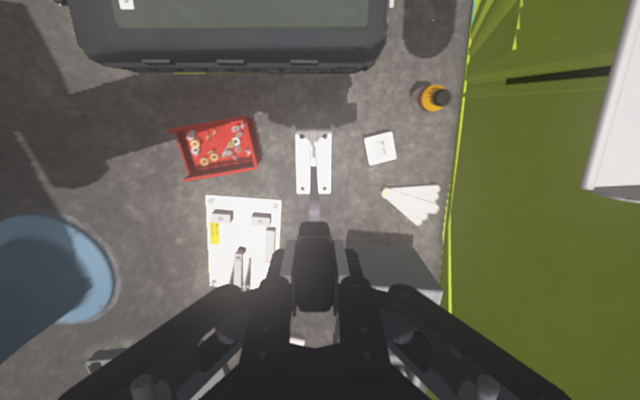

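View pics/s3.png

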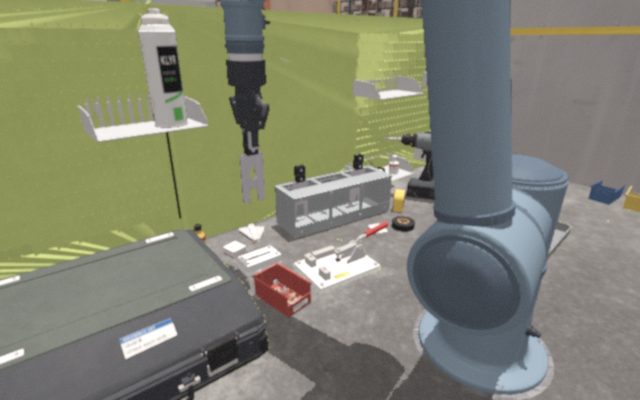

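```bash
python3 - <<'E'
from h import *
import pickle
np.set_printoptions(precision=1,suppress=True)
w,s,t=pickle.load(open('g3.pkl','rb'))
X=cloud(w)
m=(abs(X[...,0]-465)<14)&(X[...,1]>150)&(X[...,1]<215)&(X[...,2]>120)&(X[...,2]<345)
P=X[m]
for z in range(150,340,6):
    k=P[(P[:,2]>=z)&(P[:,2]<z+6)]
    if len(k)>3: print(z,len(k),k.min(0),k.max(0),np.median(k,0))
Y=cloud(s)
m=(abs(Y[...,0]-462)<20)&(abs(Y[...,1]-171)<40)&(Y[...,2]>140)&(Y[...,2]<270)
P=Y[m]; print('scene')
for z in range(140,275,8):
    k=P[(P[:,2]>=z)&(P[:,2]<z+8)]
    if len(k)>3: print(z,len(k),np.percentile(k,2,axis=0),np.percentile(k,98,axis=0),np.median(k,0))
k=P[(P[:,2]>165)&(P[:,2]<265)]
c=k.mean(0); n=np.linalg.svd(k-c)[2][2]; print('normal',n/np.sign(n[0])*1.0, c)
E
```

```text
168 6 [463.3 197.1 172. ] [467.9 197.4 173.2] [465.6 197.3 172.7]
174 6 [463.3 197.1 176.2] [467.8 197.5 177.3] [465.6 197.2 176.8]
180 12 [463.3 197.  180.1] [467.8 197.4 185.1] [465.6 197.3 182.9]
186 8 [463.4 197.  188. ] [467.7 197.7 192. ] [464.7 197.2 189.3]
192 13 [462.6 197.  192. ] [468.6 197.7 197. ] [466.  197.2 195.3]
198 16 [462.6 196.9 198.4] [468.5 197.5 203.7] [465.6 197.2 200.9]
204 15 [462.7 197.  205.1] [468.4 197.4 209.9] [466.  197.3 207.1]
210 11 [462.8 196.9 210.4] [468.3 197.6 216. ] [464.4 197.3 213.1]
216 18 [462.9 196.8 216.2] [468.3 197.7 221.8] [465.9 197.4 218.9]
222 18 [462.9 197.1 222. ] [468.2 197.6 227.9] [465.6 197.2 225. ]
228 18 [463.  196.9 229. ] [468.1 197.9 233.8] [465.2 197.4 232.1]
234 19 [463.1 196.9 235.3] [468.7 197.7 239.9] [465.9 197.3 237.5]
240 23 [463.1 197.1 240.1] [468.6 197.6 245.4] [465.9 197.3 243.1]
246 23 [463.2 197.  246.2] [468.5 197.8 251.9] [465.9 197.3 249.5]
252 29 [463.2 197.1 252.1] [468.5 197.8 258. ] [465.9 197.3 255.7]
258 27 [463.3 197.  258.4] [468.3 197.7 263.9] [465.8 197.3 261.8]
264 43 [462.8 196.  264.5] [468
[... 1138 characters left out ...]
 147.2 196.3] [468.7 199.3 203.7] [462.5 177.7 200.5]
204 82 [460.  147.5 204.2] [467.2 199.1 211.8] [462.3 174.7 208.3]
212 72 [459.8 150.1 212.4] [466.3 198.6 219.8] [462.3 176.2 216.3]
220 66 [459.7 148.4 220.2] [466.3 199.7 227.8] [462.2 172.5 223.4]
228 65 [459.5 148.6 228.2] [468.3 199.3 235.9] [462.5 183.2 231.7]
236 69 [459.8 148.1 236.3] [466.9 199.2 243.7] [462.4 178.  240.1]
244 74 [459.5 146.6 244.2] [464.9 198.9 251.9] [462.  170.4 248.1]
252 84 [459.  147.9 252.3] [466.3 199.3 259.7] [462.  174.9 256.1]
260 86 [458.9 148.1 260.2] [467.8 199.2 267.8] [461.7 176.4 264.5]
268 18 [458.9 152.4 268.4] [463.5 196.3 270. ] [461.5 170.6 269.1]
normal [ 1.  -0.1  0. ] [462.5 174.9 220.6]
```

```bash
cat >> h.py <<'E'
YAW=np.radians(-8.); RC=np.array([[np.cos(YAW),-np.sin(YAW)],[np.sin(YAW),np.cos(YAW)]]); C0=np.array([546.1,-147.8])
def cab(xc,yc,zkey,off=80.5,**k):  # tcp so that keyhole at cabinet-frame point
    p=C0+RC@np.array([xc,yc]); go(p[0],p[1],zkey+off,np.pi/2+YAW,**k)
E
python3 -c "
from h import *
cab(12,1.5,250)"
```

```text
shift [-0.3134, 0.1108, -0.0289] turn [-0.03, 0.16, 5.1] F [-0.07  0.02 -1.83] pos [463.4 170.6 300.8] rpy [-3.141e+00  3.000e-03  1.520e+00] w 17.5 t 5.53
```

{"method": "arm_command", "body": {
  "targets": [
    [[-0.03, 0.01, -0.03], [0, 0, 1], 0.01],
    [[-0.07, 0.025, -0.03], [0, 0, 2], 0.01],
    [[-0.11, 0.039, -0.03], [0, 0, 3], 0.01],
    [[-0.15, 0.053, -0.03], [0, 0, 4], 0.01],
    [[-0.19, 0.067, -0.03], [0, 0, 5], 0.01]
  ]
}}

```text
clock: 5.95
position: [519.5, -20.6, 330.4]
tool_rot: [-3.14, 0.003, 1.433]
contact_force: [1.1, 1.5, -2.2]
width: 17.5
```

```bash
python3 -c "
from h import *
cab(12,1.5,250)"
```

```text
shift [-0.1208, 0.0559, 0.0002] turn [-0.1, 0.15, 0.08] F [ 1.14  1.5  -2.24] pos [519.5 -20.6 330.4] rpy [-3.140e+00  3.000e-03  1.433e+00] w 17.5 t 5.95
```

{"method": "arm_command", "body": {
  "targets": [
    [[-0.035, 0.016, 0], [0, 0, 0], 0.01],
    [[-0.07, 0.032, 0], [0, 0, 0], 0.01],
    [[-0.1, 0.046, 0], [0, 0, 0], 0.01],
    [[-0.1208, 0.0559, 0], [0, 0, 0], 0.01],
    [[-0.1208, 0.0559, 0], [0, 0, 0], 0.01]
  ]
}}

```text
clock: 6.37
position: [558.7, -152.6, 328.3]
tool_rot: [-3.138, 0.004, 1.427]
contact_force: [0.6, 0.4, -2.2]
width: 17.7
```

{"method": "arm_command", "body": {
  "targets": [
    [[0, 0, 0], [0, 0, 0], 0.01]
  ]
}}

```text
clock: 6.45
position: [558.5, -153.3, 327.1]
tool_rot: [-3.136, 0.003, 1.426]
contact_force: [-1.2, 0.3, -1.5]
width: 17.7
```

```bash
cat >> h.py <<'E'
def meas(p):
    """gauge as seen by wrist, in cabinet frame"""
    X=cloud(p); s=sense(); Q=X.copy(); Q[...,:2]=(X[...,:2]-C0)@RC
    tc=(s['position'][:2]-C0)@RC; tz=s['position'][2]; print('tcp cab',np.round(tc,1),round(tz,1))
    D=Q-np.array([tc[0],tc[1],tz])
    m=(abs(D[...,0])<14)&(D[...,1]>18)&(D[...,1]<34)&(D[...,2]<-37)&(D[...,2]>-140)
    P=Q[m]
    for a in range(-140,-36,12):
        k=P[(P[:,2]-tz>=a)&(P[:,2]-tz<a+12)]
        if len(k)>4: print(a,len(k),'xmid',((np.percentile(k[:,0],2)+np.percentile(k[:,0],98))/2).round(1),'x',np.round([k[:,0].min(),k[:,0].max()],1),'ycen',(np.median(k[:,1])-26).round(1),'zmin',k[:,2].min().round(1))
    m=(abs(D[...,0])<7)&(abs(D[...,1])<13)&(D[...,2]<25)&(D[...,2]>0)
    k=Q[m]; print('handle top',len(k), np.percentile(k[:,2],[5,25,50,75,95]) if len(k) else '')
    m=(abs(D[...,0])<12)&(D[...,1]<19)&(D[...,1]>13)&(D[...,2]<-25)&(D[...,2]>-45)
    k=Q[m]; print('handle bottom',len(k), np.percentile(k[:,2],[1,5,25]) if len(k) else '')
    return Q
def stud(Q):
    m=(Q[...,2]>88)&(Q[...,2]<118)&(abs(Q[...,1])<20)&(Q[...,0]>18)&(Q[...,0]<34)
    P=Q[m]
    for a,b in ((20,23),(23,27),(28,32)):
        s=P[(P[:,0]>=a)&(P[:,0]<b)]
        if len(s)>4: print('stud',a,len(s),s.min(0),s.max(0),s.mean(0))
E
python3 - <<'E'
from h import *
np.set_printoptions(precision=1,suppress=True)
cab(12,1.5,250)
w=cap('wrist','w4.png'); Q=meas(w); stud(Q)
# roof
m=(abs(Q[...,2]-122)<4)&(abs(Q[...,1])<70)&(abs(Q[...,0])<62)
q=Q[m]; s=q[(q[:,0]>6)&(q[:,0]<40)]; 
for lo,hi in ((30,75),(-75,-30)):
    k=s[(s[:,1]>lo)&(s[:,1]<hi)]; print(len(k), np.percentile(k[:,1],[1,99]) if len(k) else '')
s=q[abs(q[:,1])<48]; 
for lo,hi in ((-65,10),(35,65)):
    k=s[(s[:,0]>lo)&(s[:,0]<hi)]; print(len(k), np.percentile(k[:,0],[1,99]) if len(k) else '')
E
```

```text
shift [0.0052, -0.0011, -0.0034] turn [-0.34, 0.17, -0.32] F [-1.2  0.3 -1.5] pos [ 558.5 -153.3  327.1] rpy [-3.1  0.   1.4] w 17.7 t 6.45
tcp cab [12.8 -3.8] 326.6
-140 7 xmid 12.8 x [10.1 15.6] ycen -3.1 zmin 195.4
-128 21 xmid 12.9 x [10.1 15.6] ycen -3.0 zmin 199.8
-116 23 xmid 13.0 x [10.4 15.5] ycen -3.0 zmin 210.9
-104 25 xmid 13.0 x [10.6 15.5] ycen -3.0 zmin 222.6
-92 30 xmid 13.3 x [10.7 16.2] ycen -3.0 zmin 234.8
-80 40 xmid 13.2 x [10.2 16.1] ycen -3.1 zmin 246.8
-68 44 xmid 13.2 x [10.4 16.1] ycen -3.0 zmin 258.6
-56 51 xmid 13.3 x [10.6 16. ] ycen -3.0 zmin 270.7
-44 38 xmid 13.7 x [10.9 16.5] ycen -3.0 zmin 282.6
handle top 1354 [340.1 340.7 341.1 341.5 342. ]
handle bottom 127 [296.2 296.7 297.4]
stud 20 9 [22.2 -3.3 99.9] [ 22.2   7.1 102.1] [ 22.2   1.9 100.9]
stud 23 33 [23.3 -3.7 99. ] [ 26.    8.3 107.2] [ 24.6   2.9 105.3]
stud 28 68 [ 28.4 -11.9 101.3] [ 31.9  14.9 115.5] [ 30.4   3.1 107.9]
315 [49.1 60.3]
152 [-57.7 -47.7]
3535 [-55.1  -2. ]
674 [45.9 56.1]
```

View pics/w4.png

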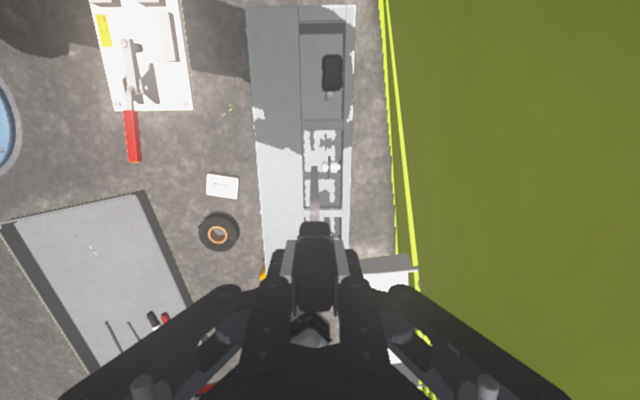

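```bash
sed -i 's/off=80.5/off=79.7/' h.py; python3 -c "
from h import *
cab(12,.9,205)"
```

```text
shift [0.0049, -0.0006, 0.0419] turn [-0.39, 0.22, -0.31] F [ 0.14 -0.71 -2.78] pos [ 558.3 -153.4  326.6] rpy [-3.135  0.004  1.426] w 17.1 t 6.5
```

{"method": "arm_command", "body": {
  "targets": [
    [[0.0049, -0.0006, 0.012], [-0.4, 0.2, -0.3], 0.01],
    [[0.0049, -0.0006, 0.025], [-0.4, 0.2, -0.3], 0.01],
    [[0.0049, -0.0006, 0.038], [-0.4, 0.2, -0.3], 0.01],
    [[0.0049, -0.0006, 0.042], [-0.4, 0.2, -0.3], 0.01],
    [[0.0049, -0.0006, 0.042], [-0.4, 0.2, -0.3], 0.01]
  ]
}}

```text
clock: 6.92
position: [556.9, -147.1, 283.1]
tool_rot: [-3.138, -0.0, 1.432]
contact_force: [-0.9, 0.3, -2.6]
width: 17.2
```

```bash
python3 -c "
from h import *
w=cap('wrist'); Q=meas(w); stud(Q)
cab(12,.9,102)"
```

```text
tcp cab [11.2  1.9] 284.2
-140 9 xmid 10.5 x [ 7.8 13.3] ycen 3.2 zmin 151.3
-128 19 xmid 10.6 x [ 7.8 13.3] ycen 3.2 zmin 156.2
-116 27 xmid 10.6 x [ 8.  13.2] ycen 3.3 zmin 168.3
-104 26 xmid 10.7 x [ 8.2 13.1] ycen 3.1 zmin 180.5
-92 27 xmid 10.9 x [ 8.4 13.7] ycen 3.2 zmin 192.4
-80 43 xmid 10.8 x [ 7.8 13.7] ycen 3.2 zmin 204.2
-68 44 xmid 10.8 x [ 8.  13.6] ycen 3.1 zmin 216.3
-56 53 xmid 10.8 x [ 8.2 13.5] ycen 3.0 zmin 228.3
-44 40 xmid 11.2 x [ 8.4 14. ] ycen 3.0 zmin 240.3
handle top 1357 [296.12392901 296.7240719  297.11595801 297.51075129 298.03143882]
handle bottom 164 [252.15990042 252.73972255 253.56866268]
stud 20 12 [ 22.46598954  -3.96874476 101.10336014] [ 22.68303441   7.96932056 108.08648693] [ 22.54682143   2.80441311 105.48779419]
stud 23 42 [23.59757634 -3.87997092 99.95795185] [ 26.99684811   8.34869805 108.00402943] [ 25.07344463   2.98052887 105.50463549]
stud 28 86 [ 28.12005321 -10.94203819  94.03846282] [ 31.98599841  15.50819079 114.90218599] [ 30.17992056   3.30527552 107.46693056]
shift [-0.001, 0.001, 0.1025] turn [-0.09, -0.0, 0.06] F [-0.29 -0.1  -2.  ] pos [ 557.4 -147.5  284.2] rpy [-3.14  -0.     1.432] w 17.5 t 6.97
```

{"method": "arm_command", "body": {
  "targets": [
    [[-0.001, 0.001, 0.012], [0, 0, 0], 0.01],
    [[-0.001, 0.001, 0.03], [0, 0, 0], 0.01],
    [[-0.001, 0.001, 0.05], [0, 0, 0], 0.01],
    [[-0.001, 0.001, 0.065], [0, 0, 0], 0.01],
    [[-0.001, 0.001, 0.07], [0, 0, 0], 0.01]
  ]
}}

```text
clock: 7.38
position: [557.3, -147.9, 212.7]
tool_rot: [-3.137, -0.001, 1.433]
contact_force: [0.4, 0.2, -1.5]
width: 17.2
```

```bash
python3 -c "
from h import *
w=cap('wrist','w5.png'); Q=meas(w); stud(Q)
cab(12,.9,101)"
```

```text
tcp cab [11.1  1.4] 212.7
-140 7 xmid 11.0 x [ 8.2 13.7] ycen 2.5 zmin 81.4
-128 22 xmid 11.0 x [ 8.3 13.7] ycen 2.5 zmin 85.4
-116 24 xmid 11.1 x [ 8.5 13.6] ycen 2.4 zmin 97.1
-104 29 xmid 5.7 x [-2.2 13.6] ycen 2.4 zmin 108.9
-92 54 xmid 5.3 x [-2.9 13.5] ycen 2.5 zmin 120.7
-80 41 xmid 11.2 x [ 8.3 14.2] ycen 2.4 zmin 132.8
-68 47 xmid 11.2 x [ 8.4 14.1] ycen 2.4 zmin 144.8
-56 46 xmid 11.3 x [ 8.6 14. ] ycen 2.3 zmin 157.7
-44 39 xmid 11.7 x [ 8.9 14.5] ycen 2.4 zmin 168.7
handle top 1374 [225.63612495 226.26567868 226.70379082 227.09962854 227.63214297]
handle bottom 139 [181.38567528 181.99462345 183.03799344]
stud 20 17 [21.79405448 -4.52732648 97.64098927] [ 22.62016184   7.85776087 106.86113119] [ 22.37572962   2.61077599 104.43188177]
stud 23 78 [23.15416036 -4.53845176 99.5382059 ] [ 26.89758001   8.71149683 108.15105786] [ 24.95513433   3.13565587 105.19888214]
stud 28 136 [ 28.52583509 -10.3521765   88.01559119] [ 31.95302501  15.55830013 115.00850179] [ 30.21936871   4.34008592 107.54815356]
shift [-0.0005, 0.0011, 0.032] turn [-0.25, -0.04, 0.09] F [-1.12  0.47 -3.03] pos [ 557.3 -147.9  212.7] rpy [-3.137e+00 -1.000e-03  1.433e+00] w 17.7 t 7.43
```

View pics/w5.png

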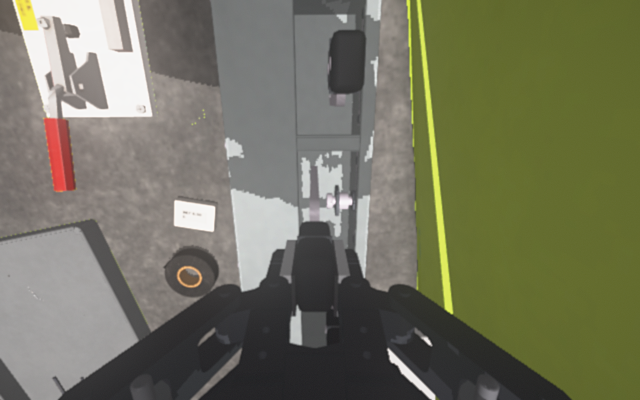

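{"method": "arm_command", "body": {
  "targets": [
    [[-0.0004, 0.001, 0.008], [-0.2, 0, 0], 0.01],
    [[-0.0004, 0.001, 0.016], [-0.2, 0, 0], 0.01],
    [[-0.0004, 0.001, 0.024], [-0.2, 0, 0], 0.01],
    [[-0.0004, 0.001, 0.032], [-0.2, 0, 0], 0.01],
    [[-0.0004, 0.001, 0.032], [-0.2, 0, 0], 0.01]
  ]
}}

```text
clock: 7.85
position: [557.1, -148.1, 178.8]
tool_rot: [-3.138, -0.001, 1.433]
contact_force: [-1.0, -1.0, -2.7]
width: 17.3
```

```bash
python3 -c "
from h import *
w=cap('wrist','w6.png'); Q=meas(w); stud(Q)
import time
for k in range(3): w=cap('wrist'); meas(w)
cab(20,.9,100.5)
s=cap('scene','s6.png')
im=cv2.imread('pics/s6.png')[130:260,250:420];cv2.imwrite('pics/s6c.png',cv2.resize(im,None,fx=4.5,fy=4.5,interpolation=cv2.INTER_CUBIC))
"
```

```text
tcp cab [11.1  1.2] 179.6
-140 11 xmid 10.8 x [ 8.1 13.6] ycen 2.3 zmin 46.8
-128 18 xmid 10.9 x [ 8.2 13.6] ycen 2.3 zmin 51.7
-116 24 xmid 10.9 x [ 8.3 13.5] ycen 2.4 zmin 64.1
-104 27 xmid 11.0 x [ 8.5 13.4] ycen 2.3 zmin 75.8
-92 30 xmid 11.2 x [ 8.7 14. ] ycen 2.3 zmin 88.0
-80 38 xmid 11.1 x [ 8.1 14. ] ycen 2.3 zmin 100.0
-68 95 xmid 5.5 x [-2.8 13.9] ycen 2.2 zmin 111.7
-56 52 xmid 11.2 x [ 8.5 13.8] ycen 2.2 zmin 123.7
-44 36 xmid 11.5 x [ 8.7 14.3] ycen 2.1 zmin 135.7
handle top 1377 [191.80884425 192.464025   192.8936664  193.28180444 193.78690176]
handle bottom 154 [147.76944428 148.26924328 149.42134924]
stud 20 31 [21.76849482 -3.97443493 96.41579265] [ 22.69518768   8.54796721 107.49356378] [ 22.19659487   2.87994476 103.03106877]
stud 23 98 [23.08545004 -3.95022744 98.27771822] [ 26.99976442   8.24388871 107.97326197] [ 24.87355142   3.43918368 105.08378599]
stud 28 202 [ 28.0446193  -11.01013182  89.26353377] [ 31.99952241  15.61543946 114.94105918] [ 30.18010063   4.3579334  106.87850487]
tcp cab [11.6  1.1] 180.3
-140 8 xmid 11.1 x [ 8.4 13.9] ycen 2.4 zmin 48.7
-1
[... 1253 characters left out ...]
xmid 12.2 x [ 9.5 14.9] ycen 2.1 zmin 53.8
-116 25 xmid 12.3 x [ 9.6 14.8] ycen 2.1 zmin 65.4
-104 24 xmid 12.3 x [ 9.8 14.7] ycen 2.1 zmin 77.3
-92 30 xmid 12.4 x [10.  15.3] ycen 1.9 zmin 89.7
-80 40 xmid 12.3 x [ 9.4 15.3] ycen 2.0 zmin 101.6
-68 44 xmid 12.3 x [ 9.5 15.1] ycen 2.0 zmin 113.1
-56 50 xmid 12.3 x [ 9.7 15. ] ycen 1.8 zmin 125.8
-44 37 xmid 12.6 x [ 9.8 15.4] ycen 1.9 zmin 137.2
handle top 1368 [193.81015461 194.42826323 194.84386095 195.19062288 195.77826709]
handle bottom 147 [150.13193617 150.343549   151.23073325]
shift [-0.0001, 0.0078, 0.0009] turn [-0.02, -0.03, 0.08] F [ 0.55  0.62 -2.87] pos [ 558.3 -148.6  181.1] rpy [-3.141e+00 -1.000e-03  1.433e+00] w 17.4 t 8.05
```

View pics/w6.png

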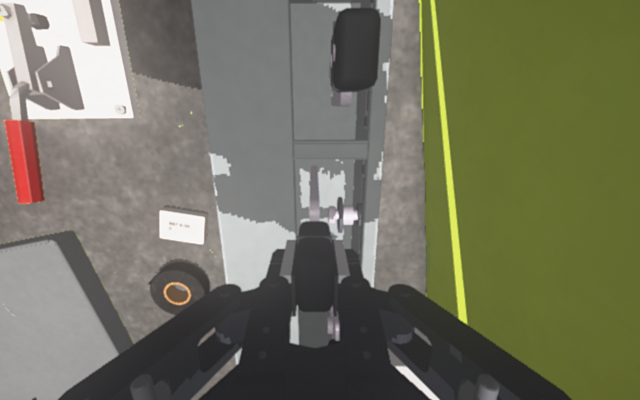

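View pics/s6c.png

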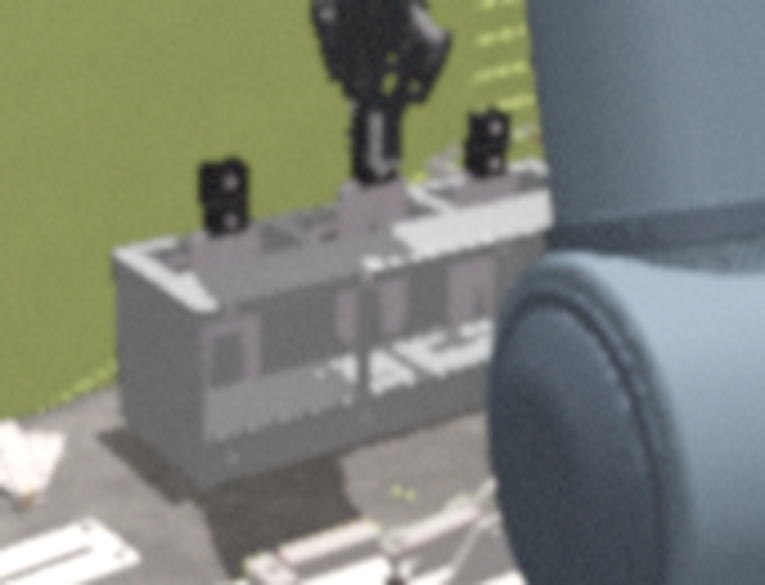

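{"method": "arm_command", "body": {
  "targets": [
    [[0, 0.002, 0.0005], [0, 0, 0], 0.01],
    [[0, 0.004, 0.0005], [0, 0, 0], 0.01],
    [[0, 0.006, 0.0005], [0, 0, 0], 0.01],
    [[0, 0.008, 0.0005], [0, 0, 0], 0.01],
    [[0, 0.008, 0.0005], [0, 0, 0], 0.01]
  ]
}}

```text
clock: 8.52
position: [566.9, -149.8, 180.8]
tool_rot: [3.141, -0.0, 1.433]
contact_force: [-0.4, -0.1, -2.8]
width: 17.4
```

```bash
python3 -c "
from h import *
w=cap('wrist','w7.png'); Q=meas(w); stud(Q)
cab(31.5,.9,100.5)
im=cv2.imread('pics/w7.png')[130:290,260:420];cv2.imwrite('pics/w7c.png',cv2.resize(im,None,fx=3.7,fy=3.7,interpolation=cv2.INTER_CUBIC))
"
```

```text
tcp cab [20.6  0.9] 180.7
-140 7 xmid 21.4 x [18.6 24.1] ycen 2.0 zmin 48.7
-128 21 xmid 21.4 x [18.7 24.1] ycen 2.0 zmin 52.8
-116 21 xmid 21.4 x [18.8 24. ] ycen 1.8 zmin 65.2
-104 27 xmid 21.4 x [18.9 23.9] ycen 2.0 zmin 77.3
-92 28 xmid 21.5 x [19.  24.4] ycen 1.9 zmin 89.6
-80 42 xmid 21.4 x [18.4 24.4] ycen 1.8 zmin 100.8
-68 39 xmid 21.4 x [18.6 24.2] ycen 1.8 zmin 112.7
-56 56 xmid 21.4 x [18.7 24. ] ycen 1.8 zmin 124.9
-44 33 xmid 21.7 x [18.9 24.5] ycen 1.8 zmin 136.8
handle top 1373 [193.64655407 194.36766206 194.81407409 195.21065166 195.7416412 ]
handle bottom 137 [149.92713463 150.24044489 151.26715053]
stud 23 33 [ 25.91708131  -3.21249001 101.17925517] [ 26.77665674   8.58265608 107.61968439] [ 26.31355903   3.46431062 105.42050763]
stud 28 138 [28.25809262 -7.95716632 88.98796671] [ 31.9836149   15.44923733 114.87095263] [ 30.27920557   7.16361093 107.37617945]
shift [-0.0, 0.0109, 0.0005] turn [0.01, -0.02, 0.09] F [-0.33  0.43 -2.61] pos [ 566.7 -149.8  180.7] rpy [ 3.141 -0.     1.433] w 17.7 t 8.57
```

View pics/w7c.png

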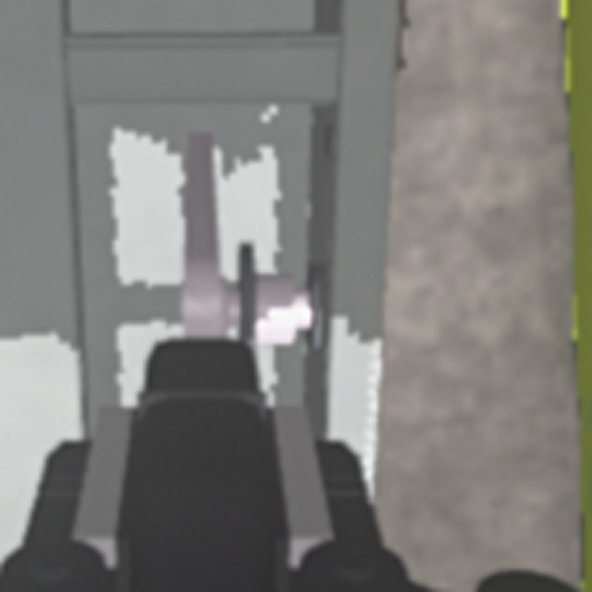

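{"method": "arm_command", "body": {
  "targets": [
    [[0, 0.002, 0.0005], [0, 0, 0], 0.01],
    [[0, 0.0035, 0.0005], [0, 0, 0], 0.01],
    [[0, 0.005, 0.0005], [0, 0, 0], 0.01],
    [[0, 0.0065, 0.0005], [0, 0, 0], 0.01],
    [[0, 0.008, 0.0005], [0, 0, 0], 0.01]
  ]
}}

```text
clock: 8.98
position: [574.0, -150.8, 180.0]
tool_rot: [-3.14, -0.0, 1.433]
contact_force: [-3.2, 0.5, -1.5]
width: 17.4
```

```bash
python3 -c "
from h import *
w=cap('wrist','w8.png'); Q=meas(w); stud(Q)
cab(31.5,.9,100.5)
"
```

```text
tcp cab [28.2  1. ] 180.0
-140 7 xmid 27.7 x [25.4 30.1] ycen 2.0 zmin 48.3
-128 20 xmid 28.2 x [25.5 30.9] ycen 2.0 zmin 52.9
-116 23 xmid 28.2 x [25.6 30.8] ycen 2.1 zmin 64.6
-104 26 xmid 28.2 x [25.8 30.7] ycen 1.9 zmin 76.1
-92 31 xmid 27.9 x [25.2 30.6] ycen 1.9 zmin 88.6
-80 39 xmid 28.3 x [25.3 31.2] ycen 1.9 zmin 100.8
-68 43 xmid 28.3 x [25.5 31.1] ycen 1.9 zmin 112.2
-56 52 xmid 28.3 x [25.7 31. ] ycen 1.9 zmin 124.0
-44 32 xmid 28.5 x [25.9 31.4] ycen 1.8 zmin 136.2
handle top 1374 [193.13493277 193.69797592 194.10731918 194.50117752 195.03582487]
handle bottom 146 [148.9436891  149.45301797 150.40523075]
stud 20 21 [22.15570715 -3.13704358 97.7365785 ] [ 22.99693569   8.14163537 106.88983475] [ 22.40961483   4.04120688 104.39305514]
stud 23 46 [23.01051501 -2.50292244 98.74811517] [ 24.5702296    8.33651519 107.97273016] [ 23.851607     3.65699046 105.34575508]
shift [-0.0001, 0.0033, -0.0002] turn [-0.07, -0.02, 0.09] F [-2.37 -0.33 -0.62] pos [ 574.2 -150.8  180. ] rpy [-3.14  -0.     1.433] w 17.4 t 9.03
```

{"method": "arm_command", "body": {
  "targets": [
    [[0, 0.0015, 0], [0, 0, 0], 0.01],
    [[0, 0.003, 0], [0, 0, 0], 0.01],
    [[0, 0.004, 0], [0, 0, 0], 0.01],
    [[0, 0.004, 0], [0, 0, 0], 0.01],
    [[0, 0.004, 0], [0, 0, 0], 0.01]
  ]
}}

```text
clock: 9.45
position: [577.5, -151.2, 179.8]
tool_rot: [-3.139, -0.001, 1.433]
contact_force: [-4.5, 1.3, -1.1]
width: 17.0
```

```bash
python3 -c "
from h import *
w=cap('wrist','w9.png'); Q=meas(w); stud(Q)
cab(31.5,.9,90)
im=cv2.imread('pics/w9.png')[130:290,260:420];cv2.imwrite('pics/w9c.png',cv2.resize(im,None,fx=3.7,fy=3.7,interpolation=cv2.INTER_CUBIC))
"
```

```text
tcp cab [31.6  1. ] 179.8
-140 6 xmid 31.2 x [28.9 33.5] ycen 2.2 zmin 48.0
-128 18 xmid 31.2 x [28.9 33.4] ycen 2.1 zmin 52.0
-116 21 xmid 31.7 x [29.1 34.3] ycen 2.0 zmin 64.4
-104 30 xmid 31.3 x [28.5 34.2] ycen 2.1 zmin 76.2
-92 32 xmid 31.4 x [28.6 34.1] ycen 2.0 zmin 88.6
-80 38 xmid 31.5 x [28.8 34.7] ycen 2.0 zmin 100.0
-68 45 xmid 31.8 x [29.  34.6] ycen 1.9 zmin 111.8
-56 51 xmid 31.8 x [29.2 34.5] ycen 1.9 zmin 123.9
-44 33 xmid 31.9 x [29.4 34.4] ycen 1.9 zmin 136.2
handle top 1376 [192.72658584 193.38930762 193.78630446 194.17179252 194.65707996]
handle bottom 148 [148.52496559 149.22759108 149.96334844]
stud 20 23 [21.71067425 -3.67087887 99.94053897] [ 22.8661907    8.21732578 109.30313093] [ 22.4565272    3.63750082 104.17841971]
stud 23 83 [23.22044999 -2.51869407 97.27860188] [ 26.5347012    8.57254924 107.81149549] [ 24.96537569   4.02198979 105.016689  ]
shift [-0.0001, -0.0001, 0.0101] turn [-0.14, -0.03, 0.09] F [-4.95  0.48 -1.91] pos [ 577.6 -151.2  179.8] rpy [-3.139e+00 -1.000e-03  1.433e+00] w 17.7 t 9.5
```

View pics/w9c.png

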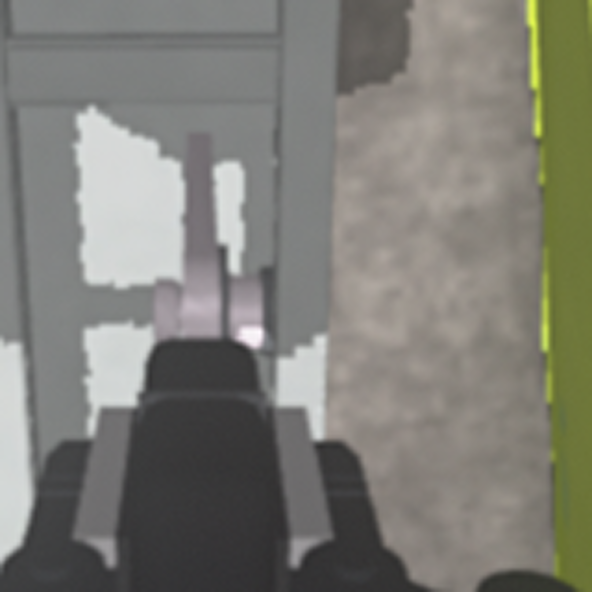

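{"method": "arm_command", "body": {
  "targets": [
    [[0, 0.0, 0.003], [0, 0, 0], 0.01],
    [[0, 0, 0.006], [0, 0, 0], 0.01],
    [[0, 0, 0.009], [0, 0, 0], 0.01],
    [[0, 0, 0.011], [0, 0, 0], 0.01],
    [[0, 0, 0.012], [0, 0, 0], 0.01]
  ]
}}

```text
clock: 9.92
position: [577.3, -151.0, 167.2]
tool_rot: [-3.138, -0.001, 1.433]
contact_force: [-4.4, 0.6, -0.0]
width: 17.6
```

```bash
python3 -c "
from h import *
w=cap('wrist','w10.png'); Q=meas(w); stud(Q)
cab(31.5,.9,82)
"
```

```text
tcp cab [31.3  1.1] 167.2
-140 6 xmid 30.8 x [28.5 33.1] ycen 2.3 zmin 35.2
-128 20 xmid 31.1 x [28.6 34. ] ycen 2.2 zmin 39.5
-116 21 xmid 31.4 x [28.8 34. ] ycen 2.3 zmin 52.0
-104 29 xmid 31.0 x [28.2 33.9] ycen 2.3 zmin 63.3
-92 31 xmid 31.1 x [28.3 33.8] ycen 2.2 zmin 76.1
-80 41 xmid 31.2 x [28.5 34.4] ycen 2.1 zmin 87.7
-68 43 xmid 31.6 x [28.7 34.3] ycen 2.1 zmin 99.8
-56 49 xmid 31.5 x [28.9 34.2] ycen 2.1 zmin 111.5
-44 34 xmid 31.6 x [29.1 34.1] ycen 2.1 zmin 123.5
handle top 1374 [180.17472376 180.84468402 181.21650645 181.59760972 182.10029594]
handle bottom 137 [136.39765507 136.70336862 137.51056322]
stud 20 15 [22.10226201  2.66233534 99.60012105] [ 22.9543272    7.80696765 107.2541105 ] [ 22.45413356   6.13249153 103.78421802]
stud 23 60 [23.00755626  3.12031357 96.47156838] [ 26.6002512    8.44600541 107.46772723] [ 24.85962736   6.20113046 104.10740064]
shift [-0.0002, 0.0002, 0.0055] turn [-0.19, -0.05, 0.09] F [-3.71 -0.14 -1.73] pos [ 577.3 -151.   167.2] rpy [-3.138e+00 -1.000e-03  1.433e+00] w 17.4 t 9.97
```

{"method": "arm_command", "body": {
  "targets": [
    [[0, 0.0, 0.0015], [0, 0, 0], 0.01],
    [[0, 0, 0.003], [0, 0, 0], 0.01],
    [[0, 0, 0.0045], [0, 0, 0], 0.01],
    [[0, 0, 0.0055], [0, 0, 0], 0.01],
    [[0, 0, 0.0055], [0, 0, 0], 0.01]
  ]
}}

```text
clock: 10.38
position: [577.3, -151.1, 161.7]
tool_rot: [-3.138, -0.001, 1.433]
contact_force: [-4.0, 0.4, -0.2]
width: 17.4
```

```bash
python3 -c "
from h import *
w=cap('wrist','w11.png'); Q=meas(w); stud(Q)
cab(31.5,.9,82)
"
```

```text
tcp cab [31.3  1.2] 161.7
-140 7 xmid 30.8 x [28.6 33.1] ycen 2.4 zmin 30.4
-128 19 xmid 31.3 x [28.6 34. ] ycen 2.3 zmin 35.0
-116 21 xmid 31.4 x [28.8 33.9] ycen 2.3 zmin 46.0
-104 29 xmid 31.2 x [28.2 33.9] ycen 2.2 zmin 57.7
-92 32 xmid 31.1 x [28.3 33.8] ycen 2.1 zmin 70.2
-80 39 xmid 31.4 x [28.5 34.4] ycen 2.2 zmin 82.3
-68 45 xmid 31.5 x [28.7 34.3] ycen 2.1 zmin 93.8
-56 48 xmid 31.6 x [29.  34.2] ycen 2.1 zmin 105.7
-44 36 xmid 31.6 x [29.1 34.1] ycen 2.0 zmin 117.7
handle top 1378 [174.65796493 175.30281275 175.74293364 176.13602875 176.70401631]
handle bottom 140 [130.66331796 131.373496   132.12606599]
stud 20 9 [22.3319383   5.64783967 97.07755581] [ 22.89264871   7.98632392 107.30142281] [ 22.53691115   6.95285114 103.25624311]
stud 23 48 [23.00520867  4.94044787 97.40922526] [ 26.68911592   8.39538109 106.32582165] [ 24.89775979   7.04047685 102.87616956]
shift [-0.0003, 0.0002, -0.0] turn [-0.19, -0.05, 0.09] F [-3.53  1.36 -0.33] pos [ 577.3 -151.   161.7] rpy [-3.138e+00 -1.000e-03  1.433e+00] w 17.7 t 10.43
```

{"method": "arm_command", "body": {
  "targets": [
    [[0, -0.0005, 0.0005], [0, 0, 0], 0.01],
    [[0, -0.001, 0.001], [0, 0, 0], 0.01],
    [[0, -0.0013, 0.0015], [0, 0, 0], 0.01],
    [[0, -0.0013, 0.002], [0, 0, 0], 0.01]
  ]
}}

```text
clock: 10.77
position: [577.1, -151.0, 161.4]
tool_rot: [3.141, -0.001, 1.433]
contact_force: [-5.3, 1.9, 10.6]
width: 17.4
```

```bash
python3 -c "
from h import *
w=cap('wrist','w12.png'); Q=meas(w)
cab(30,.9,82)
" | grep -v xmid
```

```text
tcp cab [31.2  1.1] 161.4
handle top 1376 [174.44426079 175.0617674  175.46576616 175.8763954  176.38602057]
handle bottom 146 [130.26174348 131.08217182 131.82383876]
shift [-0.0002, -0.0012, -0.0003] turn [0.01, -0.03, 0.1] F [-4.22  1.5   8.78] pos [ 577.1 -151.1  161.4] rpy [ 3.141e+00 -1.000e-03  1.433e+00] w 17.4 t 10.82
```

{"method": "arm_command", "body": {
  "targets": [
    [[0, -0.0007, 0.0003], [0, 0, 0], 0.01],
    [[0, -0.0014, 0.0003], [0, 0, 0], 0.01],
    [[0, -0.0014, 0.0003], [0, 0, 0], 0.01],
    [[0, -0.0014, 0.0003], [0, 0, 0], 0.01]
  ]
}}

```text
clock: 11.15
position: [576.5, -151.0, 161.7]
tool_rot: [3.14, -0.0, 1.433]
contact_force: [-2.4, 1.8, 3.1]
width: 17.3
```

```bash
python3 -c "
from h import *
w=cap('wrist','w13.png'); Q=meas(w)
cab(30,.9,82)
"
```

```text
tcp cab [30.5  1.1] 161.6
-140 7 xmid 31.1 x [28.4 33.9] ycen 2.3 zmin 30.8
-128 21 xmid 31.1 x [28.4 33.8] ycen 2.2 zmin 34.0
-116 21 xmid 31.1 x [28.5 33.7] ycen 2.2 zmin 45.8
-104 28 xmid 31.1 x [28.6 33.5] ycen 2.2 zmin 57.7
-92 31 xmid 30.7 x [27.9 33.4] ycen 2.1 zmin 70.7
-80 36 xmid 31.0 x [28.1 33.9] ycen 2.1 zmin 82.2
-68 49 xmid 31.0 x [28.2 33.8] ycen 2.0 zmin 93.7
-56 50 xmid 31.0 x [28.3 33.6] ycen 2.0 zmin 105.7
-44 33 xmid 31.0 x [28.5 33.5] ycen 2.0 zmin 117.7
handle top 1379 [174.65653843 175.27446065 175.69359716 176.1289859  176.60325252]
handle bottom 137 [130.85223945 131.10759356 131.95078287]
shift [-0.0002, -0.0005, -0.0001] turn [0.11, -0.03, 0.1] F [-2.9   1.32  4.07] pos [ 576.4 -151.   161.6] rpy [ 3.14  -0.     1.433] w 17.2 t 11.2
```

{"method": "arm_command", "body": {
  "targets": [
    [[0, -0.0006, 0.0003], [0, 0, 0], 0.01],
    [[0, -0.0012, 0.0003], [0, 0, 0], 0.01],
    [[0, -0.0012, 0.0003], [0, 0, 0], 0.01],
    [[0, -0.0012, 0.0003], [0, 0, 0], 0.01]
  ]
}}

```text
clock: 11.53
position: [575.7, -150.9, 161.6]
tool_rot: [3.139, -0.0, 1.433]
contact_force: [-2.0, 1.2, 4.3]
width: 17.4
```

```bash
python3 -c "
from h import *
w=cap('wrist','w13.png'); Q=meas(w)
cab(30,.9,82)
"
```

```text
tcp cab [29.8  1. ] 161.6
-140 7 xmid 30.6 x [27.8 33.3] ycen 2.2 zmin 30.2
-128 21 xmid 30.5 x [27.8 33.3] ycen 2.2 zmin 34.5
-116 24 xmid 30.5 x [27.9 33.1] ycen 2.1 zmin 46.5
-104 23 xmid 30.4 x [28.  32.9] ycen 2.1 zmin 57.9
-92 29 xmid 30.1 x [27.4 32.8] ycen 2.1 zmin 70.9
-80 42 xmid 30.4 x [27.4 33.3] ycen 2.0 zmin 81.9
-68 44 xmid 30.4 x [27.6 33.2] ycen 2.1 zmin 94.1
-56 50 xmid 30.4 x [27.7 33. ] ycen 2.0 zmin 105.8
-44 36 xmid 30.4 x [27.8 33.3] ycen 2.0 zmin 117.8
handle top 1379 [174.63223911 175.26404066 175.66864648 176.07413345 176.59432022]
handle bottom 146 [129.52950986 131.07554997 131.91535282]
shift [-0.0001, 0.0002, -0.0001] turn [0.17, -0.03, 0.1] F [-2.05  1.3   3.89] pos [ 575.7 -150.9  161.6] rpy [ 3.139 -0.     1.433] w 17.1 t 11.58
```

{"method": "arm_command", "body": {
  "targets": [
    [[0, 0, 0], [0, 0, 0], 0.022],
    [[0, 0, 0], [0, 0, 0], 0.03],
    [[0, 0, 0], [0, 0, 0], 0.035],
    [[0, 0, 0], [0, 0, 0], 0.035],
    [[0, 0, 0], [0, 0, 0], 0.035]
  ]
}}

```text
clock: 12.0
position: [575.8, -151.0, 161.4]
tool_rot: [3.139, -0.0, 1.433]
contact_force: [-0.1, 0.1, 0.3]
width: 35.2
```

```bash
python3 -c "
from h import *
w=cap('wrist','w14.png'); Q=meas(w)
cab(30,.9,160)
"
```

```text
tcp cab [29.8  1. ] 161.5
-140 7 xmid 29.7 x [26.9 32.4] ycen 2.2 zmin 30.5
-128 22 xmid 29.7 x [26.9 32.4] ycen 2.2 zmin 34.6
-116 24 xmid 29.7 x [27.1 32.3] ycen 2.1 zmin 45.6
-104 24 xmid 29.7 x [27.2 32.1] ycen 2.1 zmin 57.6
-92 29 xmid 29.9 x [27.3 32.7] ycen 2.1 zmin 70.4
-80 39 xmid 29.7 x [26.8 32.7] ycen 2.0 zmin 81.6
-68 44 xmid 29.7 x [26.9 32.5] ycen 2.0 zmin 93.5
-56 52 xmid 29.7 x [27.1 32.4] ycen 2.0 zmin 105.5
-44 33 xmid 29.7 x [27.2 32.2] ycen 2.0 zmin 117.7
handle top 1381 [174.7821815  175.34453841 175.74917361 176.1289583  176.63041778]
handle bottom 137 [130.60311733 131.19063143 132.07286945]
shift [-0.0001, 0.0004, -0.0782] turn [0.17, -0.02, 0.1] F [ 0.04 -0.07 -0.99] pos [ 575.8 -151.   161.5] rpy [ 3.139 -0.     1.433] w 35.1 t 12.05
```

View pics/w14.png

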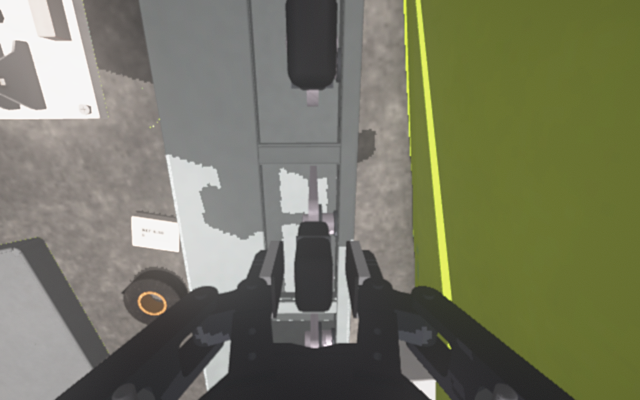

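{"method": "arm_command", "body": {
  "targets": [
    [[0, 0, -0.01], [0, 0, 0], 0.035],
    [[0, 0, -0.03], [0, 0, 0], 0.035],
    [[0, 0, -0.06], [0, 0, 0], 0.035],
    [[0, 0, -0.09], [0, 0, 0], 0.035],
    [[0, 0, -0.1], [0, 0, 0], 0.035]
  ]
}}

```text
clock: 12.47
position: [577.1, -151.6, 267.0]
tool_rot: [3.132, 0.001, 1.433]
contact_force: [0.9, -0.0, 0.6]
width: 34.9
```

```bash
python3 -c "
from h import *
np.set_printoptions(precision=1,suppress=True)
go(575,-151,300,1.433)
w=cap('wrist','w15.png'); s=cap('scene','s15.png')
Q=cloud(w); Q[...,:2]=(Q[...,:2]-C0)@RC
m=(abs(Q[...,0]-30)<13)&(abs(Q[...,1]-2)<19)&(Q[...,2]>160)&(Q[...,2]<185)
q=Q[m]; print(len(q),np.median(q,0),cv2.minAreaRect(q[:,:2].astype(np.float32)))
m=(abs(Q[...,0]-30)<13)&(abs(Q[...,1]-28)<3)&(Q[...,2]>30)&(Q[...,2]<115); q=Q[m]
for z in range(30,115,20):
  k=q[(q[:,2]>=z)&(q[:,2]<z+20)]; print(z,len(k),k.min(0) if len(k) else '',k.max(0) if len(k) else '')
im=cv2.imread('pics/s15.png')[130:260,250:420];cv2.imwrite('pics/s15c.png',cv2.resize(im,None,fx=4.5,fy=4.5,interpolation=cv2.INTER_CUBIC))
"
```

```text
shift [0.0003, -0.0019, -0.033] turn [0.58, 0.08, -0.0] F [ 0.9 -0.   0.6] pos [ 577.1 -151.6  267. ] rpy [3.1 0.  1.4] w 34.9 t 12.47
805 [ 30.2   5.1 175.3] ((30.266311645507812, 2.509143829345703), (18.43163299560547, 29.25934410095215), 0.3027089238166809)
30 13 [27.7 27.8 33.3] [32.7 28.3 49.1]
50 15 [27.8 27.9 50. ] [32.6 28.3 70. ]
70 18 [27.  27.7 70.5] [32.4 28.3 89.2]
90 19 [27.  27.5 93.8] [ 32.3  28.1 109.4]
110 6 [ 28.2  27.7 110.5] [ 32.2  28.1 114.5]
```

View pics/w15.png

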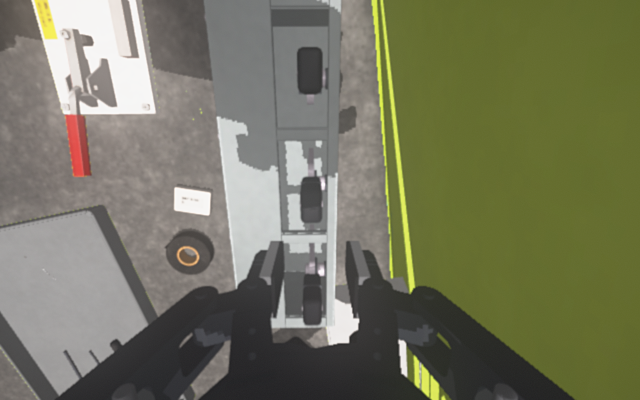

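View pics/s15c.png

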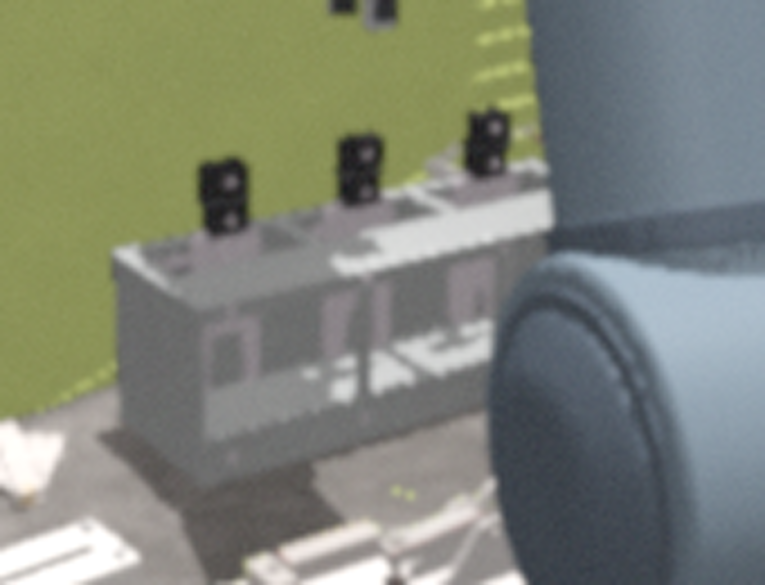

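The gauge hangs at the middle place, upright, with its handle in line with and level with the two neighbours (wrist picture: handle at about (312,200), neighbours at (310,70) and (312,300)). The gripper is clear above it. I am handing the job in.

```bash
python3 -c "
from h import *
print(sense()['clock'],workorder.finish_job())"
```

```text
the job is handed in; nothing more can be done
12.5667 None
```

The snap gauge now hangs home on the stud in the middle opening, which was the free one. I handed the job in at about 12.6 s, and the report gave no verdict.

**What I did:** I lifted the gauge straight out of the block and lowered it through the middle opening. The wide end went over the stud's head, which the wrist camera had placed about 2 mm to the +y side of the middle. I then pressed the plate about 5 mm into the spring washer (roughly 4.5 N) and drew it down to its stop, where the vertical force rose to about 11–13 N. Last I eased it forward against the head, let go and backed straight up.

**Last checks, from the wrist camera with the gripper clear:**

| Check | Measured | Allowed |
|---|---|---|
| Keyhole height | about 81.5 mm | 79 to 84.5 mm |
| Keyhole x | about 30 mm | 27.5 to 33 mm |
| Keyhole y | about +2 mm | within 15 mm |
| Tilt and turn | under 0.01 rad | under 0.08 rad |

- **Forces:** Nothing showed on the wrist above its roughly 1 N of noise after release. The only forces seen on the way in came from the washer and the stop.
- **Not measured:** I did not measure the load on the stud or the gauge's clearance from the cabinet directly, and I did not measure the bystanders again at the end. The gripper stayed well above the bystanders throughout.
- **Disagreements:** Separate readings of the tool and gauge position differed by about 1 mm, within the calibration. No check failed.

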